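Set the dividers of a slide-box rack with a spacer block

ROBOT

A 7-joint arm with a two-finger parallel gripper is mounted at the origin on the work surface. World frame = base frame: x ahead of the robot, y to its left, z up, the work surface at z = 0. Lengths are in mm, angles in rad, forces in N, time in s.
With the tool pointing down it reaches from about 350 to 900 mm from the base axis. Payload 7.2 kg.
Tool frame: the origin (TCP) lies on the centre line of the jaws, within the pads' length; the fingertips stand 25 mm ahead of it and the grasp point (between the pads) lies 6 mm ahead of it; z points along the fingers, y is the direction in which the jaws open and shut (so a half turn about z gives the same grasp; the last joint's range is limited). The gripper opens to 85 mm and grips with 20 to 120 N. Pads are 22 mm wide; open, the fingers measure 114 mm over their backs; the gripper's body (76 mm by 85 mm) begins 54 mm behind the grasp point. The pads swing forward as they close: fully open they stand 13 mm farther back than shut.
Start: joints at [-1.326, 0.411, -0.013, 1.596, 0.006, 1.134, -0.082], TCP at [192.337, 594.673, 218.897] pointing down, gripper open.
Joint ranges: [-2.95, 2.95], [-0.29, 1.99], [-1.47, 1.44], [0.14, 2.54], [-1.03, 4.17], [0.13, 1.85], [-2.86, 2.86]. Speed limits (rad/s): [2.39, 2.39, 3.01, 3.01, 3.14, 3.14, 3.14].

INTERFACE

Orientations are given as a unit quaternion [x, y, z, w].
In Python, from plant import robot gives the robot as it stands. The module is installed in compiled form; this text tells all that it offers.
- The arm moves only by the shell command python3 -m inch 'ROWS' [OPENING]. ROWS is JSON, a list of rows, each an object with "translation": the shift along the world's x, y, z scaled (see below), a list of three; "dr": the turn, a rotation vector about the world's x, y, z scaled (see below), a list of three. A call has 1 to 20 rows; each row shifts and turns the commanded pose from where the row before left it; what a row does not reach is not made up. The controller multiplies each number of a shift by 12 cm and each number of a turn by 0.5 rad. A row lasts 1/12 s, in which the tool goes at most 41.7 mm and 7.16 degrees, less where a joint would pass 70% of its speed; a pose out of reach is approached as far as the arm can. A call with a number of a shift or a turn outside -1 to 1 is refused whole. A call with a gripper value outside its range is refused whole. OPENING is the gripper command: -1 is fully open, 1 is shut, values between are in proportion, set as the call begins (- or left out, the last holds). The fingers move at their own pace and stop on an object; the grip force is fixed at half the most. Time passes only in rows, so rows that do not move let the fingers close. It gives the time, the measured TCP pose, the force and the opening at its end, in the units of the state.
- robot.read_state(): the state, without advancing time (a new reading comes with each control period).
- robot.grab_frame(name): name is "side" or "top"; returns (picture, depth): 400x640x3 uint8, red, green, blue; 400x640 float32, mm along the optical axis (not along the pixel's ray), 0 where there is no reading.
- robot.camera_params(name): a dict with "camera_matrix" (3x3 intrinsics, pixels), "T" (4x4, takes a point from camera to world coordinates). Camera axes: x right, y up, looking along -z (the intrinsics and any distortion apply to the point x, -y, -z); pixel columns grow to the right and rows downward; lengths in mm; the calibration is good to about 2 mm. A picture is of the moment at which its call begins. camera_params takes no time and is no camera call.
- robot.sign_off(): hands the job in, once; it reports no verdict.
The state is a dict: "time_s": time; "joints": joint angles; "joint_vel": joint speeds; "tau": joint torques, N m; "position": TCP position; "eef_rot": TCP orientation; "ft_force": force on the tool from outside, world axes, zero at the start; "torque": the same for the moment, N m; "opening": finger opening in mm.
Only numpy, scipy, OpenCV 4.12 (cv2) and the standard library are available. Lean on these libraries where they do the work, as an engineer would, in place of code of your own. Each camera call takes 0.05 s, during which the arm holds its last target.

TASK

Set the rack's two sliding dividers so that both gaps, end plate to first divider and first to second divider, are exactly one spacer block (its 36 mm side) wide. Stand the block in the first gap and push the first divider up until the block is snug between it and the end plate; then step the block over into the next gap and push the second divider snug in the same way, without shifting the first one. Finally stand the block upright on the cutting board again, and leave the forceps, the jar, the small tub and the tools in the tray where they are.

Things in the scene. Friction and masses are not known exactly. Their poses are not given: they have to be found in the camera images.
- rack: The slide-box rack: a fixed steel base plate 160 x 290 mm, 12 mm thick (its upper face, the rack floor, is 12 mm above the bench). Origin: centre of the underside; z up; the row of upright plates runs along its y axis. Two low rails (8 mm high, 10 mm wide, centred at x = -66 and +66 mm) run along y; the 122 mm between them is clear flat floor.
- end_plate: The fixed end plate of the rack, upright, steel, 150 mm (x) x 10 mm thick (y) x 75 mm tall, at the -y end of the rack floor (130 mm from the rack's origin); its top is 87 mm above the bench. Origin: centre of its underside, on the rack floor; axes as the rack's. It cannot move.
- divider_a: First sliding divider, next to the end plate: upright aluminium plate 116 mm (x) x 10 mm thick (y) x 75 mm tall, on grey shoes on the rails. Origin: centre of its underside on the rack floor; axes as the rack's. It slides only along the rack's y, stiffly: about 6 N moves it, and it stays where it is left. It starts 26 to 51 mm too far from the end plate.
- divider_b: Second sliding divider, same plate, origin, axes and 6 N friction, beyond divider_a (on its +y side), at least 57 mm clear of it at the start. Pushed through a snug spacer it would drag divider_a along: that is felt as a further 6 N or so.
- spacer: Loose spacer block, white plastic, about 0.2 kg: 80 mm (x) x 36 mm (y, the gap it sets) x 70 mm tall, plus a handle 30 (x) x 24 (y) x 40 mm tall centred on top (110 mm in all). Origin: centre of the underside; z up. Starts upright on the cutting board. In a gap its y lies along the row; it stands on the rack floor between the rails, the handle above the plates. Half a turn makes no difference.
- board: The flat cutting board, fixed on the bench to the left or right of the rack, 180 x 140 mm, 12 mm thick. Origin: centre of the underside; z up. Its upper face is 12 mm above the bench.
- forceps: Bystander: steel forceps, 110 mm long and 6 mm thick, lying on the cutting board along the board's +x edge.
- brush: Bystander: small brush, 130 mm long, lying in the instrument tray.
- spatula: Bystander: spatula, 140 mm long, lying in the instrument tray.
- tub_b: Bystander: white lidded tub, 72 mm wide, 72 mm tall, beyond one corner of the rack. Origin: centre of its underside.
- jar: Bystander: jar with a lid, 64 mm wide, 90 mm tall, beyond one corner of the rack. Origin: centre of its underside.
Things that resemble listed ones, but are neither listed nor needed, are in the scene too. Leave any purple, turquoise or yellow look-alike of the spacer alone.

How it is judged (in metres and radians):
On the way, in this order (a step that is already met when the one before it is completed fails the run):
1. the spacer block is snug between the end plate and the first divider (standing on the rack floor, less than 1.5 mm of play in the gap, its middle within 35 mm of the middle of the plates) (y of divider_a in the frame of end_plate between 0.0445 and 0.0475 m and y of spacer in the frame of end_plate between 0.0215 and 0.0245 m and x of spacer in the frame of end_plate between -0.035 and 0.035 m and z of spacer in the frame of end_plate between -0.003 and 0.003 m and angle between spacer's own z axis and vertical below 0.05 rad), for 0.2 s.
2. the spacer block is snug between the first and the second divider (standing on the rack floor, less than 1.5 mm of play in the gap, its middle within 35 mm of the middle of the plates) (y of divider_b in the frame of divider_a between 0.0445 and 0.0475 m and y of spacer in the frame of divider_a between 0.0215 and 0.0245 m and x of spacer in the frame of divider_a between -0.035 and 0.035 m and z of spacer in the frame of divider_a between -0.003 and 0.003 m and angle between spacer's own z axis and vertical below 0.05 rad), for 0.2 s.
At the end, for the whole second after the job is handed in: Both gaps are 36 mm wide to within 2 mm (plate centres 46 mm apart along the row), and the spacer block stands upright (within 0.08 rad) and still on the cutting board, its centre within 80 mm (x) and 60 mm (y) of the board's centre (y of divider_a in the frame of end_plate between 0.044 and 0.048 m and y of divider_b in the frame of divider_a between 0.044 and 0.048 m and x of spacer in the frame of board between -0.08 and 0.08 m and y of spacer in the frame of board between -0.06 and 0.06 m and z of spacer in the frame of board between 0.008 and 0.016 m and angle between spacer's own z axis and vertical below 0.08 rad and linear speed of spacer below 0.02 m/s); the robot touches nothing.
It fails at once if a bystander is moved by more than 30 mm (distance of any of forceps, brush, spatula, tub_b, jar from where it was at the start of the episode above 0.03 m).
It also fails if it takes over 72 s, if anything falls off the work surface, if the arm or the gripper's body presses on something with over 40 N, if the wrist force passes 120 N, or if a joint passes its speed limit or range.

## Working session

There is one attempt and no reset: what is moved stays moved. The work goes in short steps, Python scripts to look and compute and a shell command to move; the robot and the scene stay as the last step left them, time stands still between calls to the robot, and variables do not carry over. Pictures are saved under pics/ and viewed, and the job is handed in when it is done.

```bash
mkdir -p pics
python3 - <<'E'
from plant import robot
import cv2,numpy as np
print(robot.read_state())
for n in("side","top"):
    p,d=robot.grab_frame(n); cv2.imwrite(f"pics/{n}0.png",p[:,:,::-1]); np.savez(f"{n}0.npz",p=p,d=d)
    c=robot.camera_params(n); print(n,c, d.min(), d.max())
E
```

```text
{'time_s': 0.0, 'joints': array([-1.32618249,  0.41191454, -0.01273177,  1.59706923,  0.00561746,
        1.13428526, -0.08222263]), 'joint_vel': array([ 0.0003708 ,  0.00075835, -0.00033507,  0.00217649,  0.0012903 ,
        0.00102561,  0.00012886]), 'tau': array([ 7.64646156e-04, -6.00631642e+01,  6.82383534e-01, -2.99407947e+01,
        1.38963904e-02,  1.06332623e-02,  1.26472832e-07]), 'position': array([192.20988231, 594.157854  , 218.0335546 ]), 'eef_rot': array([ 1.55756298e-01,  9.87795173e-01, -8.17633716e-04, -6.59766557e-05]), 'ft_force': array([ 0.3308537 , -0.99318432,  0.22299964]), 'torque': array([ 0.01948017, -0.02021673, -0.07441759]), 'opening': 85.4665820944564}
side {'camera_matrix': array([[370.17415288,   0.        , 322.04690397],
       [  0.        , 370.17415288, 200.74032847],
       [  0.        ,   0.        ,   1.        ]]), 'T': array([[ 8.91480799e-01,  3.49238228e-01, -2.88608117e-01,
         1.76333138e+02],
       [-4.53057035e-01,  6.85583834e-01, -5.69836933e-01,
        -6.37399268e+02],
       [-1.14378087e-03,  6.38754622e-01,  7.69409660e-01,
         8.43482982e+02],
       [ 0.00000000e+00,  0.00000000e+00,  0.00000000e+00,
         1.00000000e+00]])} 0.0 3552.3555
top {'camera_matrix': array([[387.3227035 ,   0.        , 315.54400019],
       [  0.        , 387.3227035 , 209.60707121],
       [  0.        ,   0.        ,   1.        ]]), 'T': array([[-1.40067154e-02,  9.96540923e-01, -8.19145993e-02,
         3.86609361e+02],
       [-9.99896239e-01, -1.42352534e-02, -2.20657211e-03,
        -7.50940414e+01],
       [-3.36501448e-03,  8.18751929e-02,  9.96636910e-01,
         1.26166224e+03],
       [ 0.00000000e+00,  0.00000000e+00,  0.00000000e+00,
         1.00000000e+00]])} 0.0 2133.3704
```

View pics/side0.png

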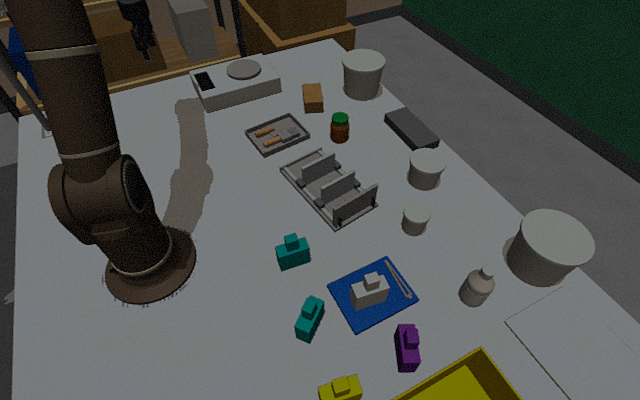

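View pics/top0.png

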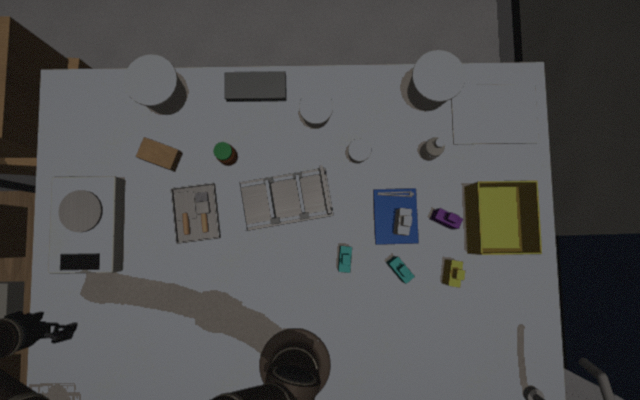

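```bash
cat > h.py <<'E'
import numpy as np,cv2
from plant import robot
def rays(n,uv):
    c=robot.camera_params(n);K=c["camera_matrix"];T=c["T"]
    uv=np.atleast_2d(np.asarray(uv,float))
    d=np.c_[(uv[:,0]-K[0,2])/K[0,0],-(uv[:,1]-K[1,2])/K[1,1],-np.ones(len(uv))]
    return T[:3,3],d@T[:3,:3].T
def onplane(n,uv,z):
    o,d=rays(n,uv); s=(z-o[2])/d[:,2]; return o+d*s[:,None]
def cloud(n,dep):
    v,u=np.mgrid[0:400,0:640]; o,d=rays(n,np.c_[u.ravel(),v.ravel()])
    return (o+d*dep.ravel()[:,None]).reshape(400,640,3)
def proj(n,P):
    c=robot.camera_params(n);K=c["camera_matrix"];T=c["T"]
    q=(np.atleast_2d(P)-T[:3,3])@T[:3,:3]
    return np.c_[K[0,0]*q[:,0]/-q[:,2]+K[0,2],K[1,1]*-q[:,1]/-q[:,2]+K[1,2]]
def crop(img,x0,y0,x1,y1,s,name):
    c=np.clip(img[y0:y1,x0:x1].astype(float)*1.5,0,255).astype(np.uint8)
    cv2.imwrite(name,cv2.resize(c,None,fx=s,fy=s,interpolation=cv2.INTER_CUBIC)[:,:,::-1])
E
python3 - <<'E'
from h import *
s=np.load("side0.npz");t=np.load("top0.npz")
crop(t["p"],230,155,450,255,3.6,"pics/t1.png")
crop(s["p"],270,140,430,340,3,"pics/s1.png")
C=cloud("top",t["d"])
for uv in [(286,200),(404,221),(360,150),(224,152),(397,194),(255,85)]: print(uv,C[uv[1],uv[0]].round(1))
# height map
H=np.nan_to_num(C[...,2]); m=np.clip(H*2.2,0,255).astype(np.uint8)[155:255,230:450]
cv2.imwrite("pics/h1.png",cv2.resize(m,None,fx=3.6,fy=3.6,interpolation=cv2.INTER_NEAREST))
E
```

```text
(286, 200) [521.8  23.   13.3]
(404, 221) [ 443.  -332.7  120.5]
(360, 150) [ 669.4 -214.    70.2]
(224, 152) [663.8 205.7  93.5]
(397, 194) [ 536.2 -337.2   13.1]
(255, 85) [899.4 120.   32.8]
```

View pics/t1.png

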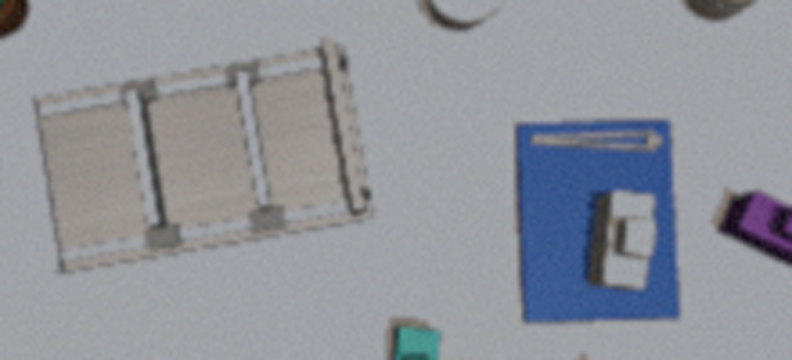

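View pics/s1.png

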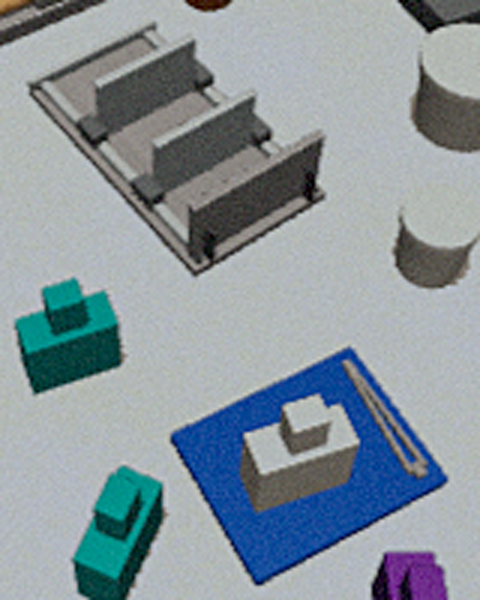

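View pics/h1.png

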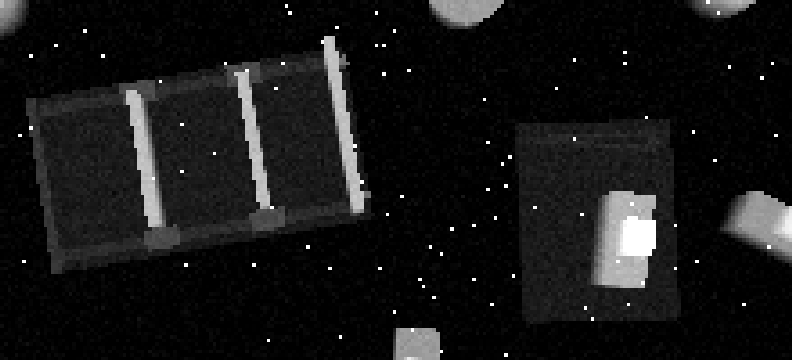

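```bash
cat > meas.py <<'E'
from h import *
def rect(P):
    r=cv2.minAreaRect(P[:,:2].astype(np.float32)); return np.round(r[0],1),np.round(r[1],1),round(r[2],2)
def comps(d,lo,hi,box,minn=20):
    C=cloud("top",d); H=C[...,2]
    m=((H>lo)&(H<hi)&(d>0)).astype(np.uint8)
    b=np.zeros_like(m); x0,y0,x1,y1=box; b[y0:y1,x0:x1]=1; m&=b
    n,l,s,c=cv2.connectedComponentsWithStats(m,connectivity=8)
    return [(c[i].round(1),C[l==i]) for i in range(1,n) if s[i,4]>minn]
def run(d):
    for nm,lo,hi,box in [("plates",78,97,(235,155,340,235)),("spbody",72,92,(375,185,420,250)),("handle",112,132,(375,185,420,250)),("board",8,18,(370,180,425,250))]:
        for c,P in comps(d,lo,hi,box):
            if nm=="plates":
                m=np.median(P,0); q=P[:,:2]-P[:,:2].mean(0); w=np.linalg.svd(q,full_matrices=False)[2][0]
                w=w*np.sign(w[0]); t=q@w
                ctr=P[:,:2].mean(0)+w*(t.max()+t.min())/2
                print(nm,c,len(P),"mean",P.mean(0).round(1),"ctr",ctr.round(1),"ang",np.degrees(np.arctan2(w[1],w[0])).round(2),"len",np.ptp(t).round(1),"perp sd",(q@[-w[1],w[0]]).std().round(1))
            else: print(nm,c,len(P),P.mean(0).round(1),rect(P))
if __name__=="__main__":
    run(np.load("top0.npz")["d"])
E
python3 meas.py
```

```text
plates [324.9 188.7] 163 mean [ 546.9 -101.9   87. ] ctr [ 547.5 -101.8] ang 9.07 len 147.7 perp sd 2.9
plates [299.7 193. ] 124 mean [534.7 -24.7  86.9] ctr [534.8 -24.7] ang 9.24 len 113.5 perp sd 2.9
plates [269.2 198.3] 134 mean [520.   68.5  87.2] ctr [520.4  68.5] ang 8.89 len 116.3 perp sd 3.1
spbody [403.1 221.3] 228 [ 444.  -338.9   81.6] (array([ 445.1, -342. ]), array([37.5, 80. ]), 82.59)
handle [406.9 220.3] 89 [ 444.9 -341.2  121.4] (array([ 445.4, -341.4]), array([23.3, 29.5]), 84.63)
board [393.8 215.1] 1817 [ 468.1 -325.    12.3] (array([ 466. , -330.2]), array([179.8, 140.5]), 0.85)
```

Only one thing on the blue board at top-view (404,221) is white with a handle: that is the spacer. The look-alikes are turquoise (345,259) and (401,269), purple (447,218) and yellow (456,273), and I'm ruling those out by colour. The enlarged crop confirms it. The end plate is at (325,189), divider a at (300,193) and divider b at (269,198).

```bash
python3 -m inch '[{"translation":[0.2,-0.239,0],"dr":[0,0,-0.101]},{"translation":[0.2,-0.239,0],"dr":[0,0,-0.101]},{"translation":[0.2,-0.239,0],"dr":[0,0,-0.101]},{"translation":[0.2,-0.239,0],"dr":[0,0,-0.101]},{"translation":[0.2,-0.239,0],"dr":[0,0,-0.101]},{"translation":[0.2,-0.239,0],"dr":[0,0,-0.101]},{"translation":[0.2,-0.239,0],"dr":[0,0,-0.101]},{"translation":[0.2,-0.239,0],"dr":[0,0,-0.101]},{"translation":[0.2,-0.239,0],"dr":[0,0,-0.101]},{"translation":[0.2,-0.239,0],"dr":[0,0,-0.101]},{"translation":[0.2,-0.239,0],"dr":[0,0,-0.101]},{"translation":[0.2,-0.239,0],"dr":[0,0,-0.101]}]' -1
python3 -m inch '[{"translation":[-0.02,-0.3286,0],"dr":[0,0,-0.101]},{"translation":[-0.02,-0.3286,0],"dr":[0,0,-0.101]},{"translation":[-0.02,-0.3286,0],"dr":[0,0,-0.101]},{"translation":[-0.02,-0.3286,0],"dr":[0,0,-0.101]},{"translation":[-0.02,-0.3286,0],"dr":[0,0,-0.101]},{"translation":[-0.02,-0.3286,0],"dr":[0,0,-0.101]},{"translation":[-0.02,-0.3286,0],"dr":[0,0,-0.101]},{"translation":[-0.02,-0.3286,0],"dr":[0,0,-0.101]},{"translation":[-0.02,-0.3286,0],"dr":[0,0,-0.101]},{"translation":[-0.02,-0.3286,0],"dr":[0,0,-0.101]},{"translation":[-0.02,-0.3286,0],"dr":[0,0,-0.101]},{"translation":[-0.02,-0.3286,0],"dr":[0,0,-0.101]},{"translation":[-0.02,-0.3286,0],"dr":[0,0,-0.101]},{"translation":[-0.02,-0.3286,0],"dr":[0,0,-0.101]},{"translation":[-0.02,-0.3286,0],"dr":[0,0,-0.101]},{"translation":[0,0,0],"dr":[0,0,0]},{"translation":[0,0,0],"dr":[0,0,0]}]'
cat > st.py <<'E'
from h import *
s=robot.read_state(); q=s["eef_rot"]
from scipy.spatial.transform import Rotation as R
M=R.from_quat(q).as_matrix()
a=np.degrees(np.arctan2(M[1,1],M[0,1])); a=(a+90)%180-90
print(s["time_s"],"pos",s["position"].round(1),"jaw ang",a.round(2),"toolz",M[:,2].round(4),"f",s["ft_force"].round(1),"open",round(s["opening"],1),"j",s["joints"].round(2))
E
python3 st.py
```

```text
time_s: 1.1
position: [481.0, 248.8, 218.8]
eef_rot: [0.444, 0.896, -0.0, -0.0]
ft_force: [0.2, 1.1, -0.3]
opening: 85.7
time_s: 2.52
position: [442.8, -343.6, 218.4]
eef_rot: [0.745, 0.667, -0.001, -0.0]
ft_force: [-0.0, 0.6, -1.3]
opening: 85.3
2.5167 pos [ 442.8 -343.6  218.4] jaw ang -6.33 toolz [-0.0015 -0.001  -1.    ] f [-0.   0.6 -1.3] open 85.3 j [ 0.01  0.36  0.74  1.79 -0.26  1.1   0.72]
```

```bash
python3 -m inch '[{"translation":[0.02,0.015,-0.15],"dr":[0,0,0]},{"translation":[0,0,-0.2],"dr":[0,0,0]},{"translation":[0,0,-0.2],"dr":[0,0,0]},{"translation":[0,0,-0.2],"dr":[0,0,0]},{"translation":[0,0,-0.1],"dr":[0,0,0]},{"translation":[0,0,-0.033],"dr":[0,0,0]},{"translation":[0,0,0],"dr":[0,0,0]},{"translation":[0,0,0],"dr":[0,0,0]}]'
python3 - <<'E'
from h import *
p,d=robot.grab_frame("side"); crop(p,320,220,440,340,5,"pics/s2.png")
E
python3 st.py
```

```text
time_s: 3.18
position: [447.3, -339.2, 113.8]
eef_rot: [0.743, 0.669, 0.0, 0.0]
ft_force: [0.9, -0.5, -0.4]
opening: 85.4
3.2333 pos [ 447.5 -339.5  114.2] jaw ang -6.03 toolz [ 1.6e-03 -8.0e-04 -1.0e+00] f [-0.5 -0.5 -0.3] open 85.3 j [ 0.07  0.48  0.66  1.9  -0.38  0.89  0.81]
```

View pics/s2.png

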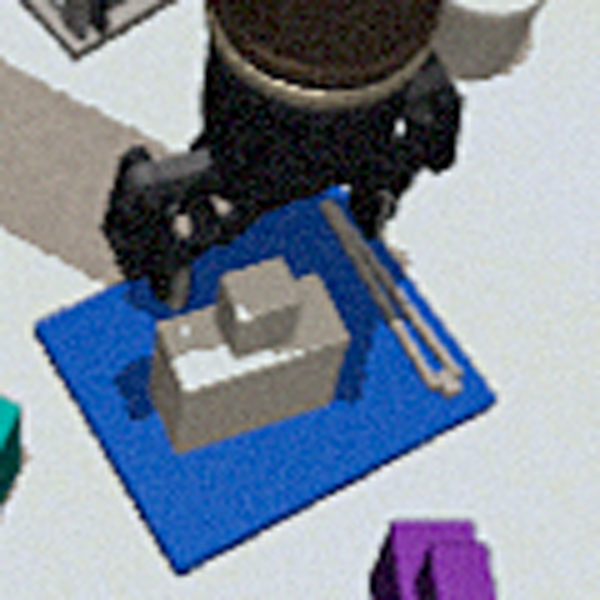

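Run:
```python
from h import *
for P in [(447.5,-339.5,114),(447.5,-339.5,89),(490,-344,100),(405,-335,100),(445,-341,122),(445,-341,12),(445,-341,82)]:
    print(P,((proj("side",P)-[320,220])*5).round(0), proj("top",P).round(1))
```

```text
(447.5, -339.5, 114) [[256. 286.]] [[405.7 219.6]]
(447.5, -339.5, 89) [[251. 312.]] [[403.9 220. ]]
(490, -344, 100) [[339. 270.]] [[405.7 205.7]]
(405, -335, 100) [[165. 332.]] [[403.6 234. ]]
(445, -341, 122) [[255. 282.]] [[406.9 220.3]]
(445, -341, 12) [[232. 393.]] [[399.  222.1]]
(445, -341, 82) [[246. 325.]] [[403.9 221. ]]
```

Run:
```python
from h import *
p,d=robot.grab_frame("side"); C=cloud("side",d)
for u,v in [(172,290),(172,275),(150,270),(125,240),(140,190),(365,225),(370,205),(262,272),(420,220),(270,335)]:
    uu,vv=320+u//5,220+v//5; print((u,v),C[vv,uu].round(0),p[vv,uu])
p,d=robot.grab_frame("top"); crop(p,350,160,450,260,6,"pics/t2.png")
```

```text
(172, 290) [ 401. -340.  151.] [37 37 30]
(172, 275) [ 399. -340.  166.] [30 26 28]
(150, 270) [ 395. -332.  160.] [14 19 17]
(125, 240) [ 382. -332.  195.] [25 28 24]
(140, 190) [ 382. -338.  241.] [17 19 19]
(365, 225) [ 493. -349.  145.] [0 0 0]
(370, 205) [ 492. -349.  162.] [20 14 15]
(262, 272) [ 450. -337.  122.] [100  96  91]
(420, 220) [ 586. -299.   -0.] [141 145 150]
(270, 335) [ 447. -356.   97.] [68 63 54]
```

View pics/t2.png

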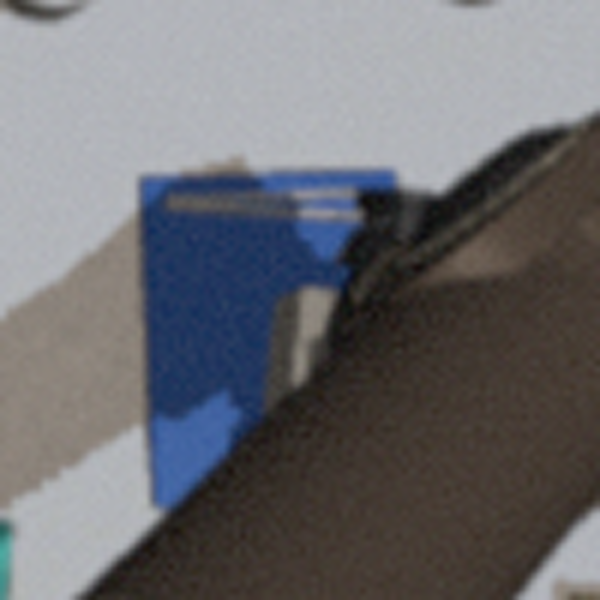

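Run:
```python
from h import *
p,d=robot.grab_frame("side"); C=cloud("side",d); 
for u in (353,354,355,356,357,358): 
  print(u,[(v,C[v,u].round(0).tolist()) for v in range(274,286)][::1])
```

```text
353 [(274, [397.0, -341.0, 172.0]), (275, [397.0, -341.0, 168.0]), (276, [397.0, -341.0, 164.0]), (277, [398.0, -340.0, 158.0]), (278, [398.0, -341.0, 156.0]), (279, [399.0, -340.0, 148.0]), (280, [441.0, -284.0, 12.0]), (281, [440.0, -286.0, 12.0]), (282, [439.0, -287.0, 8.0]), (283, [437.0, -291.0, 13.0]), (284, [413.0, -323.0, 83.0]), (285, [413.0, -324.0, 81.0])]
354 [(274, [396.0, -345.0, 181.0]), (275, [400.0, -340.0, 165.0]), (276, [400.0, -340.0, 160.0]), (277, [400.0, -341.0, 157.0]), (278, [400.0, -341.0, 153.0]), (279, [400.0, -341.0, 148.0]), (280, [401.0, -341.0, 143.0]), (281, [401.0, -342.0, 140.0]), (282, [441.0, -289.0, 10.0]), (283, [439.0, -292.0, 12.0]), (284, [416.0, -323.0, 81.0]), (285, [415.0, -325.0, 81.0])]
355 [(274, [398.0, -345.0, 178.0]), (275, [400.0, -343.0, 168.0]), (276, [400.0, -343.0, 165.0]), (277, [400.0, -344.0, 162.0]), (278, [400.0, -345.0, 160.0]), (279, [400.0, -345.0, 155.0]), (280, [401.0, -344.0, 149.0]), (281, [401.0, -345.0, 147.0]), (282, [443.0, -291.0, 12.0]), (283, [419.0, -322.0, 81.0]), (284, [418.0, -324.0, 82.0]), (285, [417.0, 
[... 430 characters left out ...]
 [403.0, -345.0, 170.0]), (276, [404.0, -345.0, 166.0]), (277, [404.0, -345.0, 161.0]), (278, [405.0, -345.0, 156.0]), (279, [405.0, -346.0, 153.0]), (280, [406.0, -345.0, 146.0]), (281, [449.0, -290.0, 10.0]), (282, [447.0, -293.0, 11.0]), (283, [424.0, -323.0, 79.0]), (284, [421.0, -327.0, 83.0]), (285, [421.0, -328.0, 81.0])]
358 [(274, [406.0, -345.0, 172.0]), (275, [406.0, -346.0, 169.0]), (276, [406.0, -346.0, 165.0]), (277, [407.0, -345.0, 159.0]), (278, [406.0, -346.0, 156.0]), (279, [453.0, -288.0, 14.0]), (280, [452.0, -289.0, 11.0]), (281, [449.0, -293.0, 15.0]), (282, [426.0, -323.0, 82.0]), (283, [425.0, -325.0, 82.0]), (284, [423.0, -328.0, 83.0]), (285, [422.0, -330.0, 82.0])]
```

Depth puts the open fingertips at z≈139. With the TCP reading 114, I expected about 102. I'll close here, which is harmless either way, and see what the fingers meet.

```bash
python3 -m inch '[{"translation":[0,0,0],"dr":[0,0,0]},{"translation":[0,0,0],"dr":[0,0,0]},{"translation":[0,0,0],"dr":[0,0,0]},{"translation":[0,0,0],"dr":[0,0,0]},{"translation":[0,0,0],"dr":[0,0,0]},{"translation":[0,0,0],"dr":[0,0,0]},{"translation":[0,0,0],"dr":[0,0,0]},{"translation":[0,0,0],"dr":[0,0,0]}]' 1
python3 - <<'E'
from h import *
p,d=robot.grab_frame("side"); crop(p,320,220,440,340,5,"pics/s3.png")
np.savez("s3.npz",p=p,d=d)
E
python3 st.py
```

```text
time_s: 4.05
position: [446.7, -339.2, 112.9]
eef_rot: [0.743, 0.669, -0.0, -0.0]
ft_force: [0.1, 0.3, -0.6]
opening: -0.2
4.1 pos [ 446.7 -339.2  112.9] jaw ang -6.04 toolz [-0. -0. -1.] f [ 0.5  0.3 -0.2] open -0.4 j [ 0.07  0.48  0.66  1.9  -0.38  0.89  0.81]
```

View pics/s3.png

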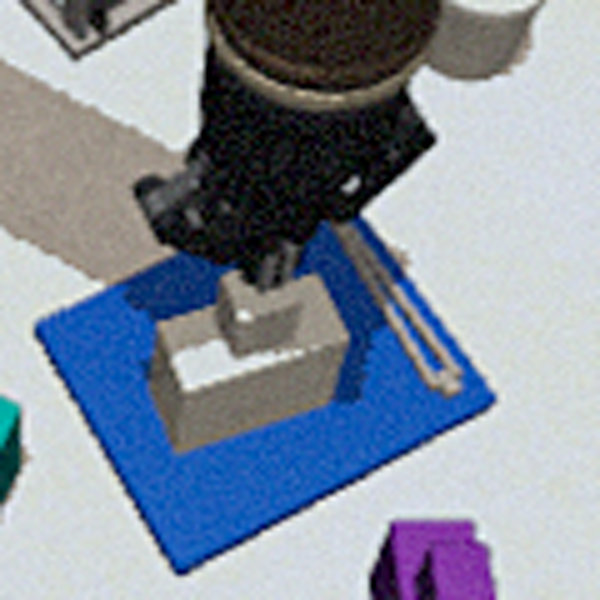

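Run:
```python
from h import *
z=np.load("s3.npz");C=cloud("side",z["d"])
for u in range(370,380): print(u,[(v,C[v,u].round(0).tolist()) for v in range(271,280)])
```

```text
370 [(271, [436.0, -344.0, 158.0]), (272, [436.0, -345.0, 156.0]), (273, [438.0, -344.0, 148.0]), (274, [439.0, -344.0, 142.0]), (275, [438.0, -344.0, 140.0]), (276, [439.0, -345.0, 135.0]), (277, [443.0, -341.0, 121.0]), (278, [441.0, -343.0, 121.0]), (279, [440.0, -345.0, 121.0])]
371 [(271, [439.0, -344.0, 156.0]), (272, [440.0, -344.0, 151.0]), (273, [440.0, -345.0, 147.0]), (274, [441.0, -344.0, 141.0]), (275, [441.0, -345.0, 138.0]), (276, [441.0, -345.0, 133.0]), (277, [443.0, -344.0, 125.0]), (278, [443.0, -344.0, 122.0]), (279, [441.0, -347.0, 124.0])]
372 [(271, [437.0, -349.0, 166.0]), (272, [441.0, -345.0, 152.0]), (273, [443.0, -344.0, 144.0]), (274, [443.0, -345.0, 141.0]), (275, [442.0, -346.0, 139.0]), (276, [442.0, -347.0, 136.0]), (277, [443.0, -347.0, 130.0]), (278, [443.0, -347.0, 126.0]), (279, [444.0, -347.0, 122.0])]
373 [(271, [442.0, -347.0, 158.0]), (272, [442.0, -347.0, 153.0]), (273, [443.0, -347.0, 150.0]), (274, [442.0, -348.0, 147.0]), (275, [442.0, -349.0, 144.0]), (276, [443.0, -348.0, 137.0]), (277, [445.0, -348.0, 131.0]), (278, [447.0, -346.0, 120.
[... 1036 characters left out ...]
0, 138.0]), (276, [453.0, -351.0, 133.0]), (277, [457.0, -347.0, 120.0]), (278, [453.0, -351.0, 125.0]), (279, [453.0, -352.0, 122.0])]
378 [(271, [453.0, -350.0, 153.0]), (272, [453.0, -351.0, 150.0]), (273, [454.0, -350.0, 145.0]), (274, [454.0, -351.0, 141.0]), (275, [454.0, -351.0, 137.0]), (276, [459.0, -347.0, 123.0]), (277, [458.0, -349.0, 121.0]), (278, [457.0, -350.0, 119.0]), (279, [455.0, -353.0, 121.0])]
379 [(271, [456.0, -350.0, 151.0]), (272, [460.0, -346.0, 138.0]), (273, [460.0, -347.0, 134.0]), (274, [507.0, -299.0, 12.0]), (275, [506.0, -302.0, 13.0]), (276, [476.0, -332.0, 83.0]), (277, [460.0, -350.0, 122.0]), (278, [459.0, -351.0, 120.0]), (279, [457.0, -354.0, 122.0])]
```

The closed tips hover just above the handle, at z≈130 against a handle top of 122. So the real fingertips sit about 42 mm higher than the stated tool geometry implies, and I'll use the camera-measured offset. Next I reopen and go 40 mm lower.

```bash
python3 -m inch '[{"translation":[0,0,0],"dr":[0,0,0]},{"translation":[0,0,0],"dr":[0,0,0]},{"translation":[0,0,0],"dr":[0,0,0]},{"translation":[0,0,0],"dr":[0,0,0]},{"translation":[0,0,0],"dr":[0,0,0]},{"translation":[0,0,0],"dr":[0,0,0]},{"translation":[0,-0.015,-0.08],"dr":[0,0,-0.01]},{"translation":[0,0,-0.08],"dr":[0,0,0]},{"translation":[0,0,-0.08],"dr":[0,0,0]},{"translation":[0,0,-0.08],"dr":[0,0,0]},{"translation":[0,0,0],"dr":[0,0,0]}]' -1
python3 - <<'E'
from h import *
p,d=robot.grab_frame("side"); crop(p,320,220,440,340,5,"pics/s4.png")
E
python3 st.py
```

```text
time_s: 5.02
position: [445.5, -339.9, 71.9]
eef_rot: [0.745, 0.667, -0.001, -0.002]
ft_force: [-0.5, 1.1, -0.2]
opening: 85.1
5.0667 pos [ 445.8 -340.4   72.9] jaw ang -6.34 toolz [-0.0026  0.0013 -1.    ] f [ 0.7 -0.1 -0.8] open 85.4 j [ 0.1   0.54  0.63  1.92 -0.43  0.81  0.85]
```

View pics/s4.png

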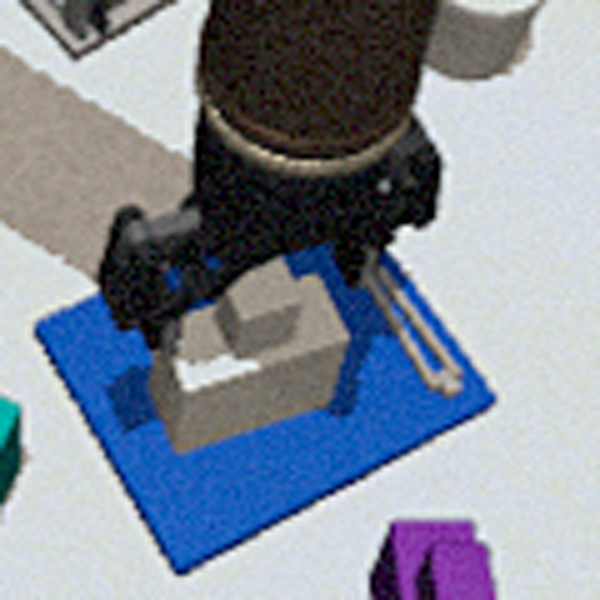

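Fingers straddle the handle (tips at crop (165,345) and (355,285)), above the block's shoulders. Closing.

```bash
python3 -m inch '[{"translation":[0,0,0],"dr":[0,0,0]},{"translation":[0,0,0],"dr":[0,0,0]},{"translation":[0,0,0],"dr":[0,0,0]},{"translation":[0,0,0],"dr":[0,0,0]},{"translation":[0,0,0],"dr":[0,0,0]},{"translation":[0,0,0],"dr":[0,0,0]},{"translation":[0,0,0],"dr":[0,0,0]}]' 1
python3 - <<'E'
from h import *
p,d=robot.grab_frame("side"); crop(p,320,220,440,340,5,"pics/s5.png")
E
python3 st.py
```

```text
time_s: 5.65
position: [446.7, -341.0, 74.8]
eef_rot: [0.745, 0.667, 0.0, 0.0]
ft_force: [-1.4, -0.5, 2.7]
opening: 29.3
5.7 pos [ 446.7 -341.    74.8] jaw ang -6.33 toolz [ 3.e-04 -0.e+00 -1.e+00] f [-1.2  1.   2.7] open 29.3 j [ 0.1   0.54  0.63  1.92 -0.43  0.81  0.85]
```

View pics/s5.png

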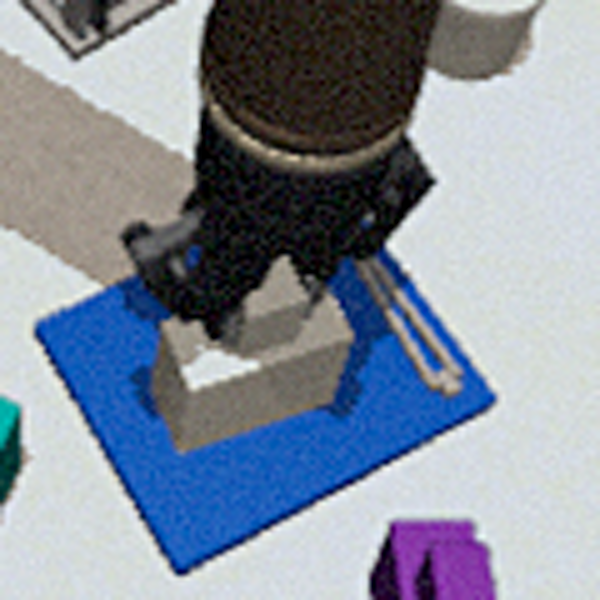

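```bash
python3 -m inch '[{"translation":[0,0,0.1],"dr":[0,0,0]},{"translation":[0,0,0.2],"dr":[0,0,0]},{"translation":[0,0,0.25],"dr":[0,0,0]},{"translation":[0,0,0.25],"dr":[0,0,0]},{"translation":[0,0,0.12],"dr":[0,0,0]},{"translation":[0.089,0.247,0],"dr":[0,0,0.06]},{"translation":[0.089,0.247,0],"dr":[0,0,0.06]},{"translation":[0.089,0.247,0],"dr":[0,0,0.06]},{"translation":[0.089,0.247,0],"dr":[0,0,0.06]},{"translation":[0.089,0.247,0],"dr":[0,0,0.06]},{"translation":[0.089,0.247,0],"dr":[0,0,0.06]},{"translation":[0.089,0.247,0],"dr":[0,0,0.06]},{"translation":[0.089,0.247,0],"dr":[0,0,0.06]},{"translation":[0.089,0.247,0],"dr":[0,0,0.06]},{"translation":[0,0,0],"dr":[0,0,0]},{"translation":[0,0,0],"dr":[0,0,0]}]'
python3 - <<'E'
from h import *
p,d=robot.grab_frame("side"); crop(p,270,100,420,240,4,"pics/s6.png"); np.savez("s6.npz",p=p,d=d)
p,d=robot.grab_frame("top"); crop(p,230,130,370,250,5,"pics/t6.png"); np.savez("t6.npz",p=p,d=d)
E
python3 st.py
```

```text
time_s: 7.03
position: [543.2, -71.9, 185.2]
eef_rot: [0.647, 0.763, 0.0, -0.0]
ft_force: [-0.4, 0.3, -3.2]
opening: 29.4
7.1333 pos [542.5 -75.  185.3] jaw ang 9.09 toolz [-1.e-04 -6.e-04 -1.e+00] f [-0.4  0.3 -2.3] open 29.3 j [-0.42  0.35  0.6   1.86 -0.23  1.01  0.43]
```

View pics/s6.png

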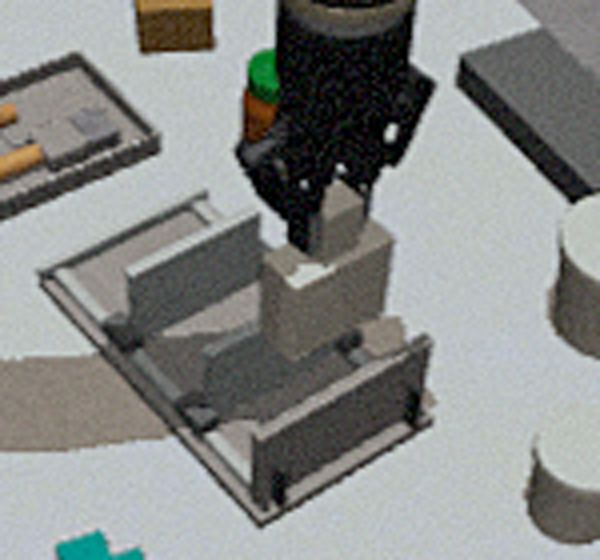

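View pics/t6.png

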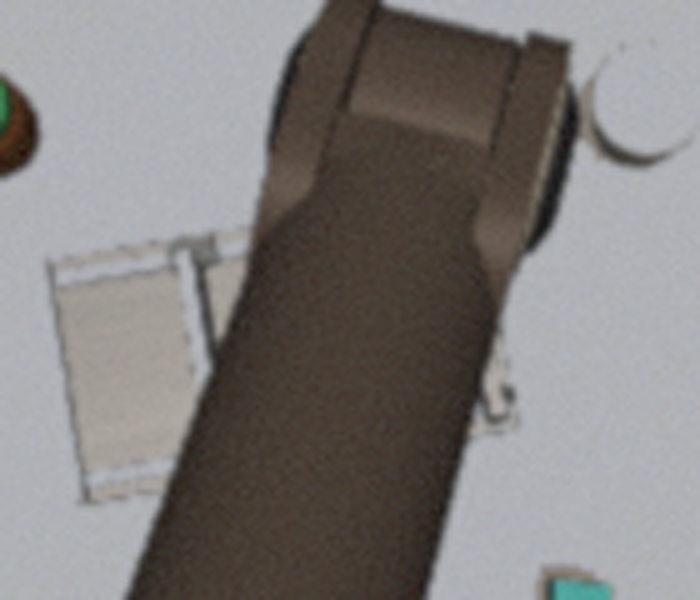

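```bash
cat > rk.py <<'E'
from h import *
th=np.radians(9.07); E0=np.array([547.4,-101.8,12.])
X=np.array([np.cos(th),np.sin(th),0]);Y=np.array([-np.sin(th),np.cos(th),0])
def rack(C): q=C-E0; return np.stack([q@X,q@Y,q[...,2]],-1)
def face(R,xr,yr,zr):
    m=(R[...,0]>xr[0])&(R[...,0]<xr[1])&(R[...,1]>yr[0])&(R[...,1]<yr[1])&(R[...,2]>zr[0])&(R[...,2]<zr[1])
    P=R[m]; 
    if len(P)<8: return len(P)
    s=np.polyfit(P[:,0],P[:,1],1)
    return dict(n=len(P),med=np.median(P[:,1]).round(1),at0=s[1].round(1),slope_deg=np.degrees(np.arctan(s[0])).round(1),x=np.percentile(P[:,0],[2,98]).round(0))
E
python3 - <<'E'
from rk import *
z=np.load("s6.npz");R=rack(cloud("side",z["d"]))
print("end -y face",face(R,(-65,65),(-15,5),(20,70)))
print("spacer",face(R,(-50,50),(0,22),(115,175)))
print("spacer z range", np.percentile(R[(abs(R[...,0])<35)&(abs(R[...,1]-28)<22)&(R[...,2]>80)][:,2],[0.5,5,95]))
z=np.load("side0.npz");R=rack(cloud("side",z["d"]))
print("end",face(R,(-65,65),(-15,5),(20,70)))
print("a",face(R,(-50,50),(60,80),(40,70)))
print("b",face(R,(-50,50),(155,178),(40,70)))
E
```

```text
end -y face {'n': 407, 'med': np.float64(-6.4), 'at0': np.float64(-6.6), 'slope_deg': np.float64(-0.1), 'x': array([-62.,  63.])}
spacer {'n': 425, 'med': np.float64(9.2), 'at0': np.float64(9.7), 'slope_deg': np.float64(-3.1), 'x': array([-38.,  39.])}
spacer z range [115.86408256 135.25892686 468.86043368]
end {'n': 410, 'med': np.float64(-6.4), 'at0': np.float64(-6.7), 'slope_deg': np.float64(-0.1), 'x': array([-63.,  61.])}
a {'n': 189, 'med': np.float64(72.1), 'at0': np.float64(72.1), 'slope_deg': np.float64(0.1), 'x': array([-48.,  47.])}
b {'n': 197, 'med': np.float64(167.0), 'at0': np.float64(167.0), 'slope_deg': np.float64(-0.1), 'x': array([-47.,  48.])}
```

Run:
```python
from rk import *
z=np.load("s6.npz");R=rack(cloud("side",z["d"]))
for zr in [(115,130),(130,150),(150,172),(184,215)]: print(zr,face(R,(-32,32),(4,15),zr), face(R,(-12,12),(0,25),zr))
```

```text
(115, 130) {'n': 76, 'med': np.float64(9.0), 'at0': np.float64(9.1), 'slope_deg': np.float64(-0.9), 'x': array([-30.,  31.])} {'n': 29, 'med': np.float64(8.9), 'at0': np.float64(9.0), 'slope_deg': np.float64(-1.0), 'x': array([-11.,  11.])}
(130, 150) {'n': 97, 'med': np.float64(9.2), 'at0': np.float64(9.2), 'slope_deg': np.float64(-0.8), 'x': array([-31.,  31.])} {'n': 35, 'med': np.float64(9.2), 'at0': np.float64(9.3), 'slope_deg': np.float64(-0.2), 'x': array([-12.,  11.])}
(150, 172) {'n': 113, 'med': np.float64(9.1), 'at0': np.float64(9.1), 'slope_deg': np.float64(-0.9), 'x': array([-31.,  31.])} {'n': 44, 'med': np.float64(9.0), 'at0': np.float64(9.0), 'slope_deg': np.float64(-0.3), 'x': array([-12.,  11.])}
(184, 215) {'n': 36, 'med': np.float64(14.5), 'at0': np.float64(14.3), 'slope_deg': np.float64(-0.1), 'x': array([-11.,  16.])} {'n': 77, 'med': np.float64(15.4), 'at0': np.float64(15.5), 'slope_deg': np.float64(-3.8), 'x': array([-12.,  11.])}
```

Block is square to the rack and upright, with its face about 5.6 mm from the end plate. Lowering.

```bash
python3 -m inch '[{"translation":[0,0,-0.1],"dr":[0,0,0]},{"translation":[0,0,-0.2],"dr":[0,0,0]},{"translation":[0,0,-0.2],"dr":[0,0,0]},{"translation":[0,0,-0.2],"dr":[0,0,0]},{"translation":[0,0,-0.1],"dr":[0,0,0]},{"translation":[0,0,-0.06],"dr":[0,0,0]},{"translation":[0,0,-0.03],"dr":[0,0,0]},{"translation":[0,0,-0.02],"dr":[0,0,0]},{"translation":[0,0,0],"dr":[0,0,0]},{"translation":[0,0,0],"dr":[0,0,0]}]'
python3 - <<'E'
from rk import *
p,d=robot.grab_frame("side"); crop(p,270,100,420,240,4,"pics/s7.png"); R=rack(cloud("side",d))
# top of spacer body
m=(abs(R[...,0])<38)&(abs(R[...,0])>22)&(R[...,1]>12)&(R[...,1]<42)&(R[...,2]>50)&(R[...,2]<90); print("top z",np.percentile(R[m][:,2],[10,50,90]))
print("end",face(R,(-65,65),(-15,5),(20,70)),"a",face(R,(-50,50),(60,80),(40,70)))
E
python3 st.py
```

```text
time_s: 7.97
position: [543.5, -74.4, 76.6]
eef_rot: [0.649, 0.761, 0.001, 0.001]
ft_force: [-0.3, 0.2, -1.6]
opening: 29.4
top z [58.39302714 72.47541868 75.15319649]
end {'n': 415, 'med': np.float64(-6.3), 'at0': np.float64(-6.6), 'slope_deg': np.float64(0.1), 'x': array([-63.,  62.])} a {'n': 99, 'med': np.float64(72.1), 'at0': np.float64(72.4), 'slope_deg': np.float64(0.6), 'x': array([-48.,   2.])}
8.0167 pos [543.5 -74.3  76.6] jaw ang 9.14 toolz [ 1.6e-03  1.0e-04 -1.0e+00] f [ 0.3  0.3 -2.1] open 29.2 j [-0.35  0.49  0.52  1.95 -0.34  0.78  0.53]
```

View pics/s7.png

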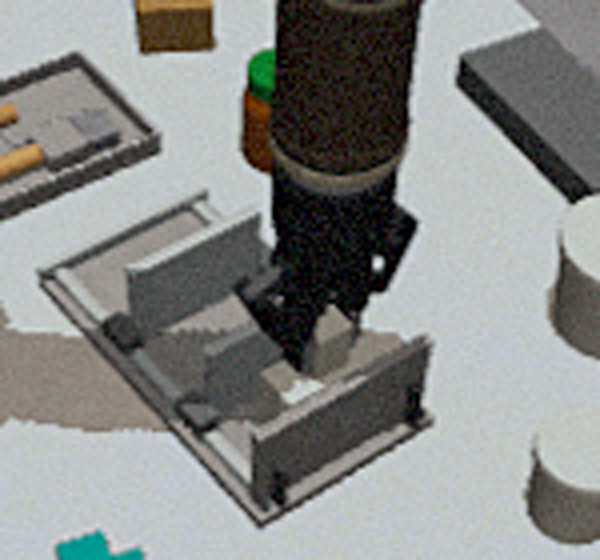

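```bash
python3 -m inch '[{"translation":[0,0,-0.008],"dr":[0,0,0]},{"translation":[0,0,-0.006],"dr":[0,0,0]},{"translation":[0,0,0],"dr":[0,0,0]}]'; python3 st.py
python3 -m inch '[{"translation":[0,0,0],"dr":[0,0,0]},{"translation":[0,0,0],"dr":[0,0,0]},{"translation":[0,0,0],"dr":[0,0,0]},{"translation":[0,0,0.1],"dr":[0,0,0]},{"translation":[0,0,0.25],"dr":[0,0,0]},{"translation":[0,0,0.25],"dr":[0,0,0]}]' -0.4
python3 - <<'E'
from rk import *
p,d=robot.grab_frame("side"); crop(p,270,100,420,240,4,"pics/s8.png"); R=rack(cloud("side",d))
print("end",face(R,(-65,65),(-15,5),(20,70)),"a",face(R,(-50,50),(60,80),(40,70)))
print("b",face(R,(-50,50),(155,178),(40,70)))
m=(abs(R[...,0])<60)&(R[...,1]>0)&(R[...,1]<60)&(R[...,2]>66)&(R[...,2]<76)
print(cv2.minAreaRect(R[m][:,:2].astype(np.float32)))
m=(abs(R[...,0])<60)&(R[...,1]>0)&(R[...,1]<60)&(R[...,2]>102)&(R[...,2]<118)
print("handle",cv2.minAreaRect(R[m][:,:2].astype(np.float32)))
E
python3 st.py
```

```text
time_s: 8.27
position: [543.3, -74.2, 74.7]
eef_rot: [0.648, 0.761, 0.0, 0.0]
ft_force: [-1.6, 1.2, 3.2]
opening: 29.3
8.2667 pos [543.3 -74.2  74.7] jaw ang 9.15 toolz [ 1.1e-03  3.0e-04 -1.0e+00] f [-1.6  1.2  3.2] open 29.3 j [-0.35  0.49  0.52  1.95 -0.34  0.78  0.53]
time_s: 8.77
position: [541.9, -74.5, 146.7]
eef_rot: [0.649, 0.761, -0.001, -0.001]
ft_force: [0.2, -0.3, 0.5]
opening: 59.4
end {'n': 402, 'med': np.float64(-6.4), 'at0': np.float64(-6.7), 'slope_deg': np.float64(0.1), 'x': array([-62.,  62.])} a {'n': 159, 'med': np.float64(72.4), 'at0': np.float64(72.4), 'slope_deg': np.float64(0.2), 'x': array([-48.,  44.])}
b {'n': 175, 'med': np.float64(167.0), 'at0': np.float64(167.0), 'slope_deg': np.float64(-0.3), 'x': array([-49.,  36.])}
((-0.5704307556152344, 21.033401489257812), (41.90067672729492, 116.72274017333984), 88.82565307617188)
handle ((0.5748958587646484, 23.00752067565918), (24.835386276245117, 30.619083404541016), 87.35897827148438)
8.8167 pos [545.5 -75.4 153. ] jaw ang 9.06 toolz [ 6.5e-03 -2.0e-04 -1.0e+00] f [ 2.5 -1.1  3.4] open 59.9 j [-0.4   0.39  0.58  1.89 -0.26  0.94  0.46]
```

View pics/s8.png

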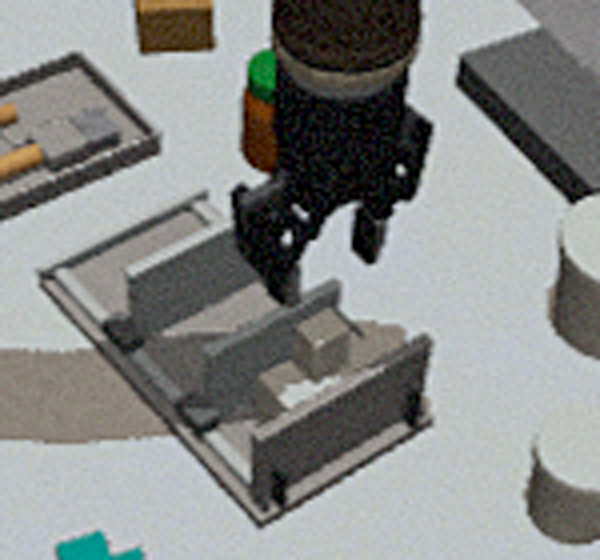

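```bash
python3 -m inch '[{"translation":[-0.047,0.296,0],"dr":[0,0,0]},{"translation":[-0.047,0.296,0],"dr":[0,0,0]},{"translation":[0,0,0],"dr":[0,0,0]},{"translation":[0,0,0],"dr":[0,0,0]},{"translation":[0,0,-0.2],"dr":[0,0,0]},{"translation":[0,0,-0.25],"dr":[0,0,0]},{"translation":[0,0,-0.2],"dr":[0,0,0]},{"translation":[0,0,-0.117],"dr":[0,0,0]},{"translation":[0,0,-0.05],"dr":[0,0,0]},{"translation":[0,0,0],"dr":[0,0,0]}]' 1
python3 - <<'E'
from rk import *
p,d=robot.grab_frame("side"); crop(p,270,100,420,240,4,"pics/s9.png"); R=rack(cloud("side",d))
np.savez("s9.npz",p=p,d=d)
E
python3 st.py
```

```text
time_s: 9.65
position: [531.0, -4.4, 47.2]
eef_rot: [0.649, 0.761, -0.001, -0.0]
ft_force: [-0.6, 0.1, 0.0]
opening: -0.4
9.7 pos [531.7  -4.3  48.2] jaw ang 9.06 toolz [-3.e-04 -7.e-04 -1.e+00] f [-0.2 -0.6 -0.4] open 0.3 j [-0.46  0.51  0.49  2.01 -0.36  0.71  0.41]
```

View pics/s9.png

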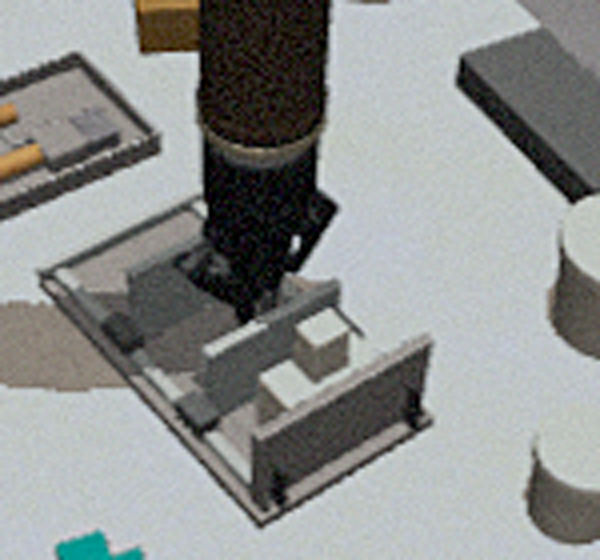

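```bash
python3 -m inch '[{"translation":[0.0053,-0.033,0],"dr":[0,0,0]},{"translation":[0.0053,-0.033,0],"dr":[0,0,0]},{"translation":[0.0053,-0.033,0],"dr":[0,0,0]}]'; python3 -m inch '[{"translation":[0.0053,-0.033,0],"dr":[0,0,0]},{"translation":[0.0053,-0.033,0],"dr":[0,0,0]},{"translation":[0.0053,-0.033,0],"dr":[0,0,0]},{"translation":[0.0053,-0.033,0],"dr":[0,0,0]},{"translation":[0,0,0],"dr":[0,0,0]}]'
python3 - <<'E'
from rk import *
p,d=robot.grab_frame("side"); crop(p,270,100,420,240,4,"pics/s10.png"); R=rack(cloud("side",d))
print("end",face(R,(-65,65),(-15,5),(20,70)),"a",face(R,(-50,50),(38,78),(62,74)))
E
python3 st.py
```

```text
time_s: 9.95
position: [534.2, -14.0, 49.2]
eef_rot: [0.648, 0.761, 0.001, -0.0]
ft_force: [-1.1, 6.3, 3.9]
opening: 0.1
time_s: 10.37
position: [536.8, -30.5, 49.1]
eef_rot: [0.648, 0.761, 0.001, 0.0]
ft_force: [-0.3, 3.7, 2.6]
opening: 0.2
end {'n': 410, 'med': np.float64(-6.4), 'at0': np.float64(-6.7), 'slope_deg': np.float64(-0.3), 'x': array([-62.,  61.])} a {'n': 75, 'med': np.float64(51.4), 'at0': np.float64(53.9), 'slope_deg': np.float64(6.9), 'x': array([-49.,  47.])}
10.4167 pos [536.8 -30.6  49.1] jaw ang 9.15 toolz [ 0.0018  0.0011 -1.    ] f [-0.4  3.2  2.8] open 0.4 j [-0.41  0.51  0.49  1.99 -0.36  0.72  0.47]
```

View pics/s10.png

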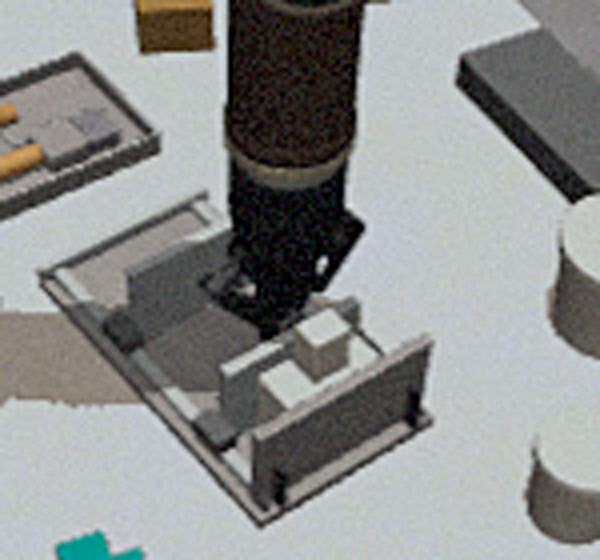

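```bash
python3 -m inch '[{"translation":[0.0026,-0.0165,0],"dr":[0,0,0]},{"translation":[0.0026,-0.0165,0],"dr":[0,0,0]},{"translation":[0.0026,-0.0165,0],"dr":[0,0,0]}]'; for i in 1 2; do :; done
python3 -m inch '[{"translation":[0.0013,-0.0082,0],"dr":[0,0,0]}]'
python3 - <<'E'
from rk import *
p,d=robot.grab_frame("side"); R=rack(cloud("side",d)); crop(p,320,160,390,230,8,"pics/s11.png")
print("end",face(R,(-65,65),(-15,5),(20,70)),"a",face(R,(30,50),(32,70),(40,74)),face(R,(-50,-42),(32,70),(40,74)))
E
python3 st.py
```

```text
time_s: 10.67
position: [537.6, -35.7, 48.8]
eef_rot: [0.648, 0.762, 0.001, -0.0]
ft_force: [-1.5, 6.1, 5.2]
opening: -0.0
time_s: 10.75
position: [537.7, -36.9, 48.8]
eef_rot: [0.648, 0.761, 0.001, 0.0]
ft_force: [-1.3, 6.9, 5.1]
opening: -0.0
end {'n': 402, 'med': np.float64(-6.3), 'at0': np.float64(-6.6), 'slope_deg': np.float64(-0.1), 'x': array([-62.,  61.])} a {'n': 11, 'med': np.float64(44.3), 'at0': np.float64(-2.7), 'slope_deg': np.float64(45.1), 'x': array([39., 50.])} {'n': 17, 'med': np.float64(44.6), 'at0': np.float64(52.7), 'slope_deg': np.float64(10.3), 'x': array([-48., -42.])}
10.8 pos [537.8 -37.1  48.8] jaw ang 9.18 toolz [ 0.0013  0.0012 -1.    ] f [-0.7  3.9  4.1] open -0.2 j [-0.39  0.52  0.49  1.99 -0.36  0.72  0.48]
```

View pics/s11.png

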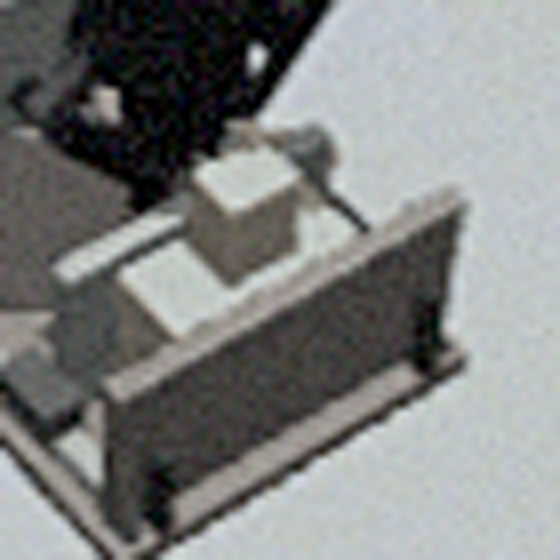

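```bash
R='' ; python3 -m inch '[{"translation":[0.0013,-0.0082,0],"dr":[0,0,0]}]'
python3 -m inch '[{"translation":[0.0013,-0.0082,0],"dr":[0,0,0]}]'
python3 -m inch '[{"translation":[0.0007,-0.0041,0],"dr":[0,0,0]}]'
python3 -m inch '[{"translation":[0.0007,-0.0041,0],"dr":[0,0,0]}]'
```

```text
time_s: 10.88
position: [537.8, -37.6, 48.8]
eef_rot: [0.648, 0.761, 0.001, -0.0]
ft_force: [-1.5, 5.5, 4.7]
opening: 0.2
time_s: 10.97
position: [538.0, -38.5, 48.8]
eef_rot: [0.648, 0.762, 0.001, -0.0]
ft_force: [-0.5, 7.3, 5.0]
opening: 0.1
time_s: 11.05
position: [538.1, -39.0, 48.8]
eef_rot: [0.648, 0.762, 0.001, -0.0]
ft_force: [-0.8, 7.3, 5.6]
opening: -0.5
time_s: 11.13
position: [538.1, -39.3, 48.8]
eef_rot: [0.648, 0.762, 0.001, -0.0]
ft_force: [-1.1, 7.5, 4.8]
opening: 0.3
```

```bash
python3 -m inch '[{"translation":[0.0007,-0.0041,0],"dr":[0,0,0]}]'
python3 -m inch '[{"translation":[0.0007,-0.0041,0],"dr":[0,0,0]}]'
python3 -m inch '[{"translation":[0.0007,-0.0041,0],"dr":[0,0,0]}]'
python3 -m inch '[{"translation":[0.0007,-0.0041,0],"dr":[0,0,0]}]'
```

```text
time_s: 11.22
position: [538.1, -39.5, 48.8]
eef_rot: [0.648, 0.762, 0.001, -0.0]
ft_force: [-1.1, 7.9, 5.9]
opening: -0.1
time_s: 11.3
position: [538.2, -39.8, 48.8]
eef_rot: [0.648, 0.762, 0.001, -0.0]
ft_force: [-1.2, 7.8, 5.2]
opening: 0.0
time_s: 11.38
position: [538.3, -40.3, 48.8]
eef_rot: [0.648, 0.762, 0.001, -0.001]
ft_force: [-0.6, 8.1, 6.0]
opening: 0.1
time_s: 11.47
position: [538.4, -40.8, 48.8]
eef_rot: [0.648, 0.762, 0.001, -0.0]
ft_force: [-0.6, 9.1, 6.1]
opening: -0.3
```

```bash
python3 -m inch '[{"translation":[0.0007,-0.0041,0],"dr":[0,0,0]}]'
python3 -m inch '[{"translation":[0.0007,-0.0041,0],"dr":[0,0,0]}]'
python3 -m inch '[{"translation":[0.0007,-0.0041,0],"dr":[0,0,0]}]'
python3 -m inch '[{"translation":[0.0007,-0.0041,0],"dr":[0,0,0]}]'
python3 - <<'E'
from rk import *
p,d=robot.grab_frame("side"); R=rack(cloud("side",d)); crop(p,320,160,390,230,8,"pics/s12.png")
E
python3 st.py
```

```text
time_s: 11.55
position: [538.4, -41.3, 48.8]
eef_rot: [0.648, 0.762, 0.001, -0.001]
ft_force: [-1.9, 8.3, 6.5]
opening: 0.0
time_s: 11.63
position: [538.5, -41.7, 48.8]
eef_rot: [0.648, 0.762, 0.001, -0.001]
ft_force: [-0.9, 9.5, 7.8]
opening: -0.1
time_s: 11.72
position: [538.5, -41.7, 48.8]
eef_rot: [0.648, 0.762, 0.001, -0.001]
ft_force: [-0.9, 11.2, 7.5]
opening: -0.3
time_s: 11.8
position: [538.5, -41.7, 48.8]
eef_rot: [0.648, 0.762, 0.001, -0.001]
ft_force: [-2.1, 12.5, 7.8]
opening: -0.2
11.85 pos [538.5 -41.7  48.8] jaw ang 9.27 toolz [ 0.      0.0037 -1.    ] f [-2.3 12.   7.6] open 0.2 j [-0.38  0.52  0.49  1.99 -0.36  0.72  0.49]
```

View pics/s12.png

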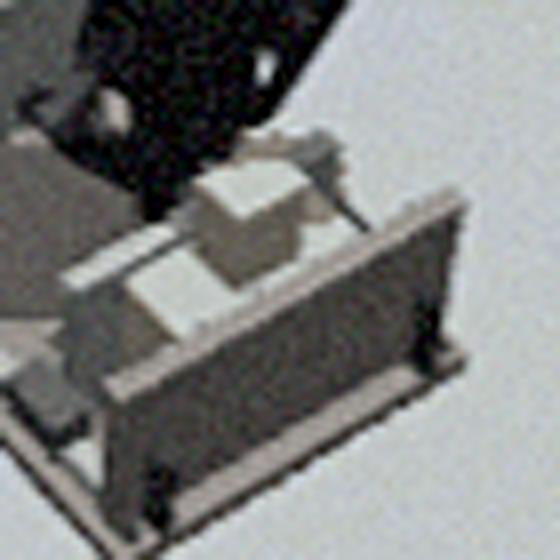

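Stalled at y=-41.7 with rising force, so it is snug. I'll press a little harder, hold, then back off and look.

```bash
python3 -m inch '[{"translation":[0.0007,-0.0041,0],"dr":[0,0,0]},{"translation":[0.0007,-0.0041,0],"dr":[0,0,0]},{"translation":[0,0,0],"dr":[0,0,0]},{"translation":[0,0,0],"dr":[0,0,0]},{"translation":[0,0,0],"dr":[0,0,0]}]'
python3 -m inch '[{"translation":[-0.0053,0.033,0],"dr":[0,0,0]},{"translation":[-0.0053,0.033,0],"dr":[0,0,0]},{"translation":[-0.0053,0.033,0],"dr":[0,0,0]},{"translation":[-0.0053,0.033,0],"dr":[0,0,0]},{"translation":[0,0,0.2],"dr":[0,0,0]},{"translation":[0,0,0.3],"dr":[0,0,0]},{"translation":[-0.01,0.06,0.3],"dr":[0,0,0]},{"translation":[-0.04,0.28,0],"dr":[0,0,0]},{"translation":[-0.04,0.28,0],"dr":[0,0,0]},{"translation":[-0.04,0.28,0],"dr":[0,0,0]},{"translation":[0,0,0],"dr":[0,0,0]},{"translation":[0,0,0],"dr":[0,0,0]}]'
cat > look.py <<'E'
from rk import *; import sys
from meas import comps
k=sys.argv[1]
p,d=robot.grab_frame("side"); R=rack(cloud("side",d)); crop(p,290,130,400,230,6,f"pics/s{k}.png")
pt,dt=robot.grab_frame("top"); crop(pt,230,130,370,250,5,f"pics/t{k}.png")
np.savez(f"l{k}.npz",p=p,d=d,pt=pt,dt=dt)
for c,P in comps(dt,78,97,(235,155,340,235)):
    r=rack(P); print("plate px",c,len(P),"rack x",np.percentile(r[:,0],[1,99]).round(0),"y mean",r[:,1].mean().round(1),"z",r[:,2].mean().round(1))
for lo in (110,): 
  for c,P in comps(dt,112,130,(235,155,340,235)):
    r=rack(P); print("handle",c,len(P),r.mean(0).round(1))
E
python3 look.py 13; python3 st.py
```

```text
time_s: 12.27
position: [538.5, -41.7, 48.8]
eef_rot: [0.647, 0.762, 0.002, -0.002]
ft_force: [-2.3, 13.4, 7.9]
opening: -0.0
time_s: 13.27
position: [519.9, 80.3, 143.9]
eef_rot: [0.647, 0.763, 0.0, -0.0]
ft_force: [-0.1, -0.8, 0.3]
opening: 0.6
plate px [318.1 190.1] 490 rack x [-70.  71.] y mean 21.2 z 73.0
plate px [270.5 205.9] 80 rack x [-58.  13.] y mean 172.4 z 74.6
handle [317.5 188.5] 84 [ -0.8  22.8 110. ]
13.3667 pos [520.3  77.3 144. ] jaw ang 9.11 toolz [ 1.e-04 -8.e-04 -1.e+00] f [-0.2 -0.7 -0.5] open 0.2 j [-0.68  0.35  0.55  1.95 -0.23  0.9   0.15]
```

View pics/s13.png

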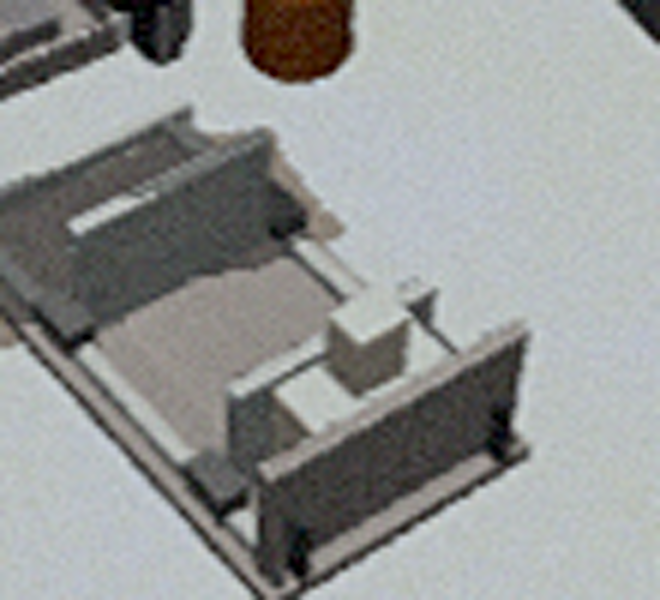

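View pics/t13.png

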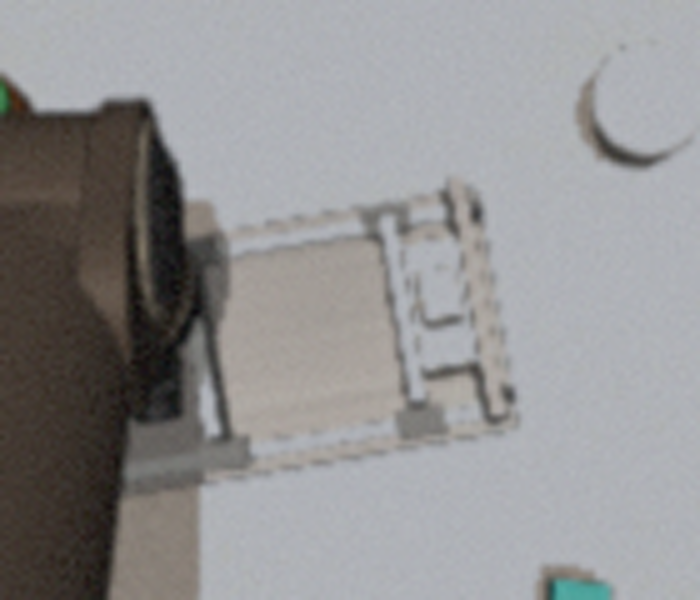

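Run:
```python
from rk import *
z=np.load("l13.npz");R=rack(cloud("top",z["dt"]));
for xr in [(-70,-43),(43,70)]:
  for yr in [(-8,12),(30,62)]:
    m=(R[...,0]>xr[0])&(R[...,0]<xr[1])&(R[...,1]>yr[0])&(R[...,1]<yr[1])&(abs(R[...,2]-75)<8); P=R[m]; print(xr,yr,len(P),P.mean(0).round(1),np.percentile(P[:,1],[5,95]).round(1))
R=rack(cloud("top",np.load("top0.npz")["d"]))
for xr in [(-55,-43),(43,55)]:
  for yr in [(-8,12),(65,95)]:
    m=(R[...,0]>xr[0])&(R[...,0]<xr[1])&(R[...,1]>yr[0])&(R[...,1]<yr[1])&(abs(R[...,2]-75)<8); P=R[m]; print("0",xr,yr,len(P),P.mean(0).round(1))
```

```text
(-70, -43) (-8, 12) 30 [-56.6  -0.   75.1] [-4.8  4.6]
(-70, -43) (30, 62) 18 [-50.4  46.   74.5] [41.7 50. ]
(43, 70) (-8, 12) 26 [56.8  0.  75.2] [-4.2  4.1]
(43, 70) (30, 62) 17 [49.9 46.  74.9] [41.5 50.3]
0 (-55, -43) (-8, 12) 14 [-49.3  -0.2  74.1]
0 (-55, -43) (65, 95) 14 [-49.   78.3  75.4]
0 (43, 55) (-8, 12) 13 [49.7  0.3 75.1]
0 (43, 55) (65, 95) 12 [48.2 78.1 75. ]
```

Gap 1 measures 46.0 mm centre to centre at both ends, and the handle sits at 22.8 mm, so step 1 is good. Now I regrip the block.

```bash
python3 -m inch '[{"translation":[0.0378,-0.2627,0],"dr":[0,0,0]},{"translation":[0.0378,-0.2627,0],"dr":[0,0,0]},{"translation":[0.0378,-0.2627,0],"dr":[0,0,0]},{"translation":[0.0378,-0.2627,0],"dr":[0,0,0]},{"translation":[0.0378,-0.2627,0],"dr":[0,0,0]},{"translation":[0,0,0],"dr":[0,0,0]},{"translation":[0,0,0],"dr":[0,0,0]},{"translation":[0,0,-0.1],"dr":[0,0,0]},{"translation":[0,0,-0.2],"dr":[0,0,0]},{"translation":[0,0,-0.2],"dr":[0,0,0]},{"translation":[0,0,-0.083],"dr":[0,0,0]},{"translation":[0,0,0],"dr":[0,0,0]},{"translation":[0,0,0],"dr":[0,0,0]}]' -0.4; python3 st.py
python3 - <<'E'
from h import *
p,d=robot.grab_frame("side"); crop(p,290,130,400,230,6,"pics/s14.png")
E
```

```text
time_s: 14.45
position: [542.6, -79.0, 73.7]
eef_rot: [0.648, 0.761, -0.001, -0.001]
ft_force: [0.3, -0.4, -0.1]
opening: 59.4
14.45 pos [542.6 -79.   73.7] jaw ang 9.18 toolz [-1.5e-03 -2.0e-04 -1.0e+00] f [ 0.3 -0.4 -0.1] open 59.4 j [-0.34  0.5   0.53  1.95 -0.35  0.78  0.54]
```

View pics/s14.png

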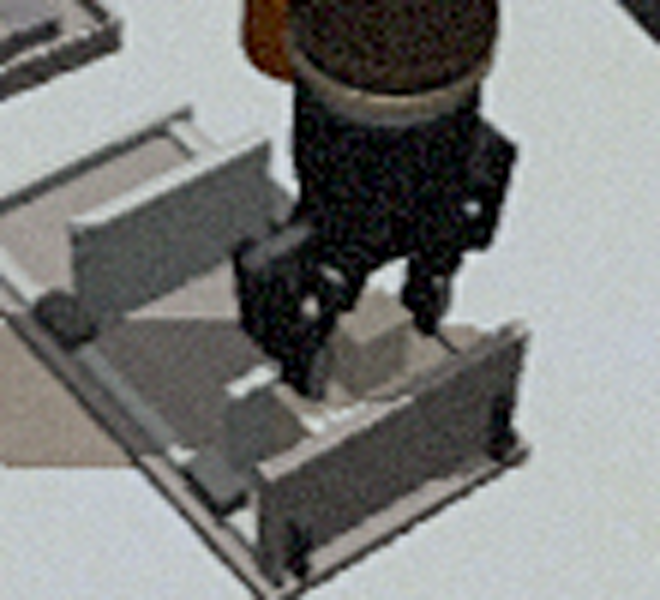

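```bash
python3 -m inch '[{"translation":[0,0,0],"dr":[0,0,0]},{"translation":[0,0,0],"dr":[0,0,0]},{"translation":[0,0,0],"dr":[0,0,0]},{"translation":[0,0,0],"dr":[0,0,0]},{"translation":[0,0,0],"dr":[0,0,0]},{"translation":[0,0,0],"dr":[0,0,0]}]' 1; python3 st.py
python3 -m inch '[{"translation":[0,0,0.02],"dr":[0,0,0]},{"translation":[0,0,0.04],"dr":[0,0,0]},{"translation":[0,0,0.08],"dr":[0,0,0]},{"translation":[0,0,0.15],"dr":[0,0,0]},{"translation":[0,0,0.2],"dr":[0,0,0]},{"translation":[0,0,0.2],"dr":[0,0,0]},{"translation":[0,0,0.2],"dr":[0,0,0]},{"translation":[0,0,0],"dr":[0,0,0]}]'; python3 look.py 15
```

```text
time_s: 15.0
position: [543.6, -79.4, 75.1]
eef_rot: [0.649, 0.761, 0.001, 0.0]
ft_force: [-2.9, 0.5, 7.3]
opening: 29.6
15.0 pos [543.6 -79.4  75.1] jaw ang 9.13 toolz [ 1.6e-03  5.0e-04 -1.0e+00] f [-2.9  0.5  7.3] open 29.6 j [-0.34  0.49  0.53  1.95 -0.35  0.78  0.54]
time_s: 15.67
position: [545.4, -80.2, 186.0]
eef_rot: [0.649, 0.761, 0.002, 0.003]
ft_force: [0.7, -0.5, -2.1]
opening: 29.4
plate px [268.6 195.1] 110 rack x [-42.  57.] y mean 172.6 z 74.9
```

View pics/s15.png

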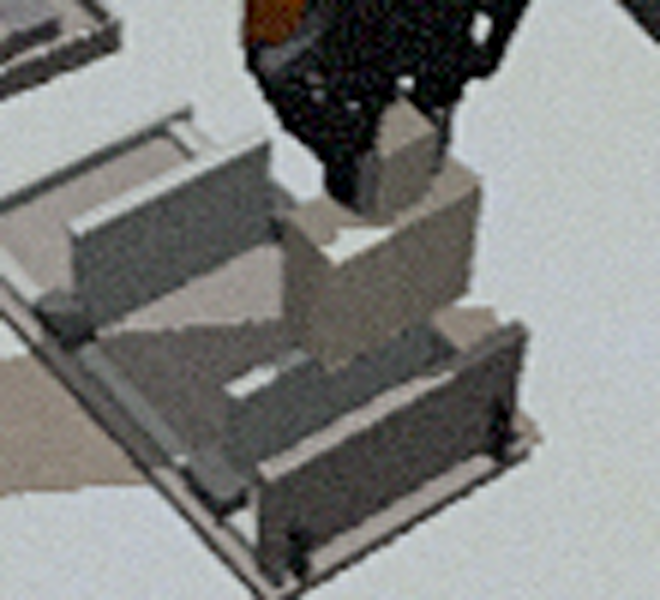

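```bash
python3 -m inch '[{"translation":[-0.022,0.137,0],"dr":[0,0,0]},{"translation":[-0.022,0.137,0],"dr":[0,0,0]},{"translation":[-0.022,0.138,0],"dr":[0,0,0]},{"translation":[0,0,0],"dr":[0,0,0]},{"translation":[0,0,0],"dr":[0,0,0]},{"translation":[0,0,0],"dr":[0,0,0]}]'; python3 st.py
python3 - <<'E'
from rk import *
p,d=robot.grab_frame("side"); R=rack(cloud("side",d)); crop(p,290,130,400,230,6,"pics/s16.png")
print("end",face(R,(-65,65),(-15,5),(20,70)),"\na",face(R,(-50,50),(35,47),(55,72)))
for zr in [(112,125),(125,145),(145,165)]: print(zr,face(R,(-32,32),(45,65),zr))
E
```

```text
time_s: 16.27
position: [534.5, -30.5, 180.2]
eef_rot: [0.649, 0.761, -0.001, -0.0]
ft_force: [0.3, -0.8, -2.4]
opening: 29.3
16.2667 pos [534.5 -30.5 180.2] jaw ang 9.14 toolz [-1.3e-03 -7.0e-04 -1.0e+00] f [ 0.3 -0.8 -2.4] open 29.3 j [-0.51  0.33  0.59  1.89 -0.22  0.99  0.34]
end {'n': 406, 'med': np.float64(-6.3), 'at0': np.float64(-6.5), 'slope_deg': np.float64(-0.2), 'x': array([-62.,  61.])} 
a {'n': 112, 'med': np.float64(39.8), 'at0': np.float64(39.9), 'slope_deg': np.float64(-0.2), 'x': array([-47.,  48.])}
(112, 125) {'n': 59, 'med': np.float64(53.6), 'at0': np.float64(53.5), 'slope_deg': np.float64(0.1), 'x': array([-29.,  30.])}
(125, 145) {'n': 101, 'med': np.float64(53.4), 'at0': np.float64(53.5), 'slope_deg': np.float64(-0.2), 'x': array([-30.,  30.])}
(145, 165) {'n': 101, 'med': np.float64(53.3), 'at0': np.float64(53.3), 'slope_deg': np.float64(-0.3), 'x': array([-30.,  31.])}
```

View pics/s16.png

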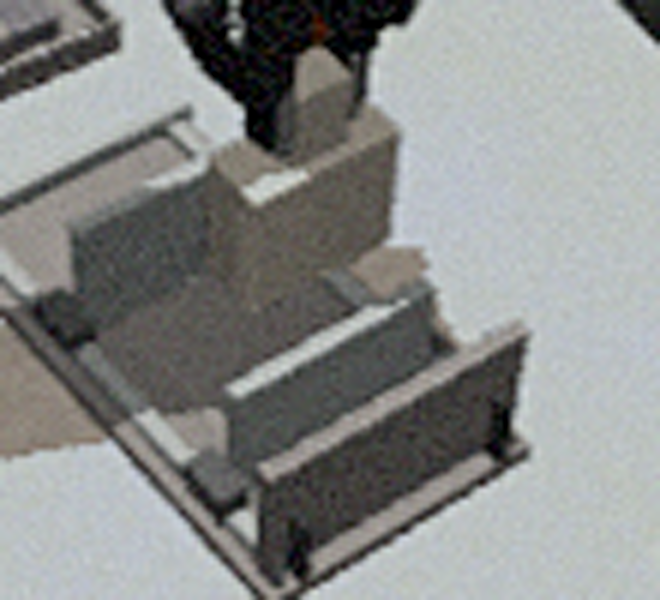

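```bash
python3 -m inch '[{"translation":[-0.0026,0.0165,-0.05],"dr":[0,0,0]},{"translation":[0,0,-0.1],"dr":[0,0,0]},{"translation":[0,0,-0.1],"dr":[0,0,0]},{"translation":[0,0,-0.12],"dr":[0,0,0]},{"translation":[0,0,-0.12],"dr":[0,0,0]},{"translation":[0,0,-0.12],"dr":[0,0,0]},{"translation":[0,0,-0.1],"dr":[0,0,0]},{"translation":[0,0,-0.08],"dr":[0,0,0]},{"translation":[0,0,-0.05],"dr":[0,0,0]},{"translation":[0,0,-0.03],"dr":[0,0,0]},{"translation":[0,0,-0.02],"dr":[0,0,0]},{"translation":[0,0,0],"dr":[0,0,0]}]'; python3 st.py
python3 -m inch '[{"translation":[0,0,0],"dr":[0,0,0]},{"translation":[0,0,0],"dr":[0,0,0]},{"translation":[0,0,0],"dr":[0,0,0]},{"translation":[0,0,0],"dr":[0,0,0]},{"translation":[0,0,0.1],"dr":[0,0,0]},{"translation":[0,0,0.25],"dr":[0,0,0]},{"translation":[0,0,0.25],"dr":[0,0,0]},{"translation":[-0.05,0.3,0],"dr":[0,0,0]},{"translation":[-0.05,0.3,0],"dr":[0,0,0]},{"translation":[-0.05,0.3,0],"dr":[0,0,0]},{"translation":[0,0,0],"dr":[0,0,0]},{"translation":[0,0,0],"dr":[0,0,0]}]' -0.4; python3 look.py 17
python3 - <<'E'
from rk import *
z=np.load("l17.npz");R=rack(cloud("top",z["dt"]));
for nm,xr,yr,zz in [("e",(-70,-43),(-8,12),75),("e",(43,70),(-8,12),75),("a",(-70,-43),(35,57),75),("a",(43,70),(35,57),75),("b",(-70,70),(160,185),75),("handle",(-30,30),(50,95),110),("body",(-45,45),(52,95),70)]:
    m=(R[...,0]>xr[0])&(R[...,0]<xr[1])&(R[...,1]>yr[0])&(R[...,1]<yr[1])&(abs(R[...,2]-zz)<8); P=R[m]; print(nm,len(P),P.mean(0).round(1),np.percentile(P[:,1],[3,97]).round(1),cv2.minAreaRect(P[:,:2].astype(np.float32)))
E
```

```text
time_s: 17.32
position: [534.5, -28.4, 75.2]
eef_rot: [0.649, 0.761, 0.0, -0.0]
ft_force: [-5.5, -0.3, 9.3]
opening: 29.3
17.3167 pos [534.5 -28.4  75.2] jaw ang 9.11 toolz [-4.e-04  9.e-04 -1.e+00] f [-5.5 -0.3  9.3] open 29.3 j [-0.44  0.47  0.52  1.98 -0.33  0.77  0.44]
time_s: 18.32
position: [516.5, 82.6, 146.8]
eef_rot: [0.647, 0.763, 0.0, -0.0]
ft_force: [0.6, 0.0, -0.1]
opening: 59.9
plate px [324.9 189. ] 163 rack x [-73.  73.] y mean 0.0 z 75.0
plate px [310.1 191.3] 122 rack x [-56.  56.] y mean 45.9 z 75.4
plate px [301.1 193.7] 205 rack x [-40.  39.] y mean 74.1 z 70.4
plate px [270.4 204.2] 91 rack x [-58.  35.] y mean 171.9 z 74.3
handle [300.3 191.5] 83 [ -0.8  74.6 109.8]
e 30 [-56.6  -0.   74.9] [-4.8  4.6] ((-57.02854919433594, -0.3020901679992676), (10.046051979064941, 25.345272064208984), 89.26702117919922)
e 27 [56.7  0.4 75.5] [-4.   4.4] ((56.29071807861328, 0.47446107864379883), (9.261570930480957, 26.660762786865234), 79.95269012451172)
a 17 [-50.   45.9  75.5] [41.6 50.4] ((-50.332096099853516, 45.66172409057617), (14.490591049194336, 9.526824951171875), 4.1190667152404785)
a 17 [49.8 46.  75.7] [41.4 50.4] ((50.24492645263672, 45.12965774536133), (9.203908920288086, 13.036935806274414), 80.8550796508789)
b 96 [-14.2 171.9  74.6] [167.9 177.1] ((-0.6427879333496094, 172.99266052246094), (115.12715148925781, 10.606345176696777), 0.018015362322330475)
handle 83 [ -0.8  74.6 109.8] [63.4 85.8] ((-0.48892688751220703, 74.4659652709961), (29.722192764282227, 23.889638900756836), 1.550319790840149)
body 213 [-2.9 74.2 70. ] [57.6 91.8] ((-0.5586776733398438, 74.48880004882812), (35.86154556274414, 80.20301818847656), 89.62603759765625)
```

View pics/s17.png

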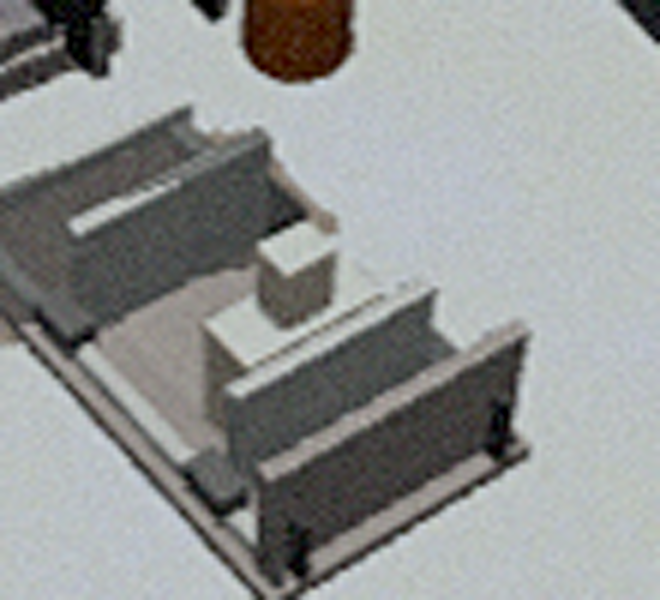

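Block stands in gap 2 at y=74.5 and divider a is unmoved at 46.0. Next I go behind divider b.

```bash
python3 -m inch '[{"translation":[0.002,0.074,0],"dr":[0,0,0]},{"translation":[0,0,0],"dr":[0,0,0]},{"translation":[0,0,0],"dr":[0,0,0]},{"translation":[0,0,0],"dr":[0,0,0]},{"translation":[0,0,0],"dr":[0,0,0]},{"translation":[0,0,-0.2],"dr":[0,0,0]},{"translation":[0,0,-0.25],"dr":[0,0,0]},{"translation":[0,0,-0.2],"dr":[0,0,0]},{"translation":[0,0,-0.117],"dr":[0,0,0]},{"translation":[0,0,-0.05],"dr":[0,0,0]},{"translation":[0,0,0],"dr":[0,0,0]},{"translation":[0,0,0],"dr":[0,0,0]}]' 1; python3 st.py
python3 - <<'E'
from rk import *
p,d=robot.grab_frame("side"); crop(p,270,100,420,240,4,"pics/s18.png")
E
```

```text
time_s: 19.42
position: [517.4, 88.5, 48.4]
eef_rot: [0.649, 0.761, 0.0, 0.0]
ft_force: [0.7, 0.2, 0.1]
opening: 0.1
19.4167 pos [517.4  88.5  48.4] jaw ang 9.1 toolz [ 3.e-04 -2.e-04 -1.e+00] f [0.7 0.2 0.1] open 0.1 j [-0.63  0.5   0.48  2.02 -0.35  0.7   0.22]
```

View pics/s18.png

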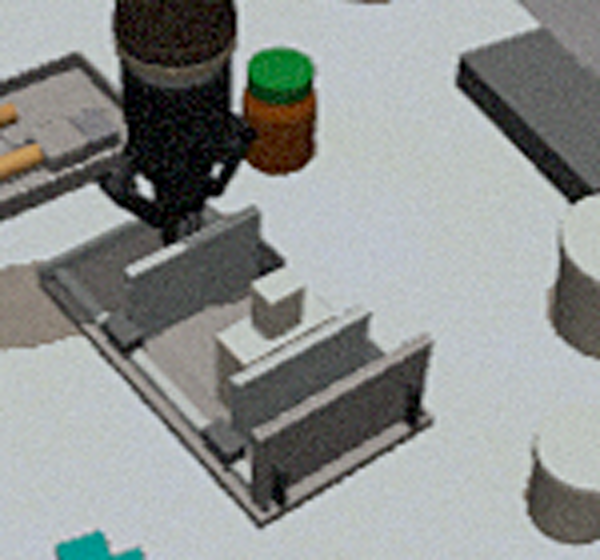

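```bash
python3 -m inch '[{"translation":[0.0066,-0.0411,0],"dr":[0,0,0]},{"translation":[0.0066,-0.0411,0],"dr":[0,0,0]},{"translation":[0.0066,-0.0411,0],"dr":[0,0,0]},{"translation":[0.0066,-0.0411,0],"dr":[0,0,0]},{"translation":[0.0066,-0.0411,0],"dr":[0,0,0]}]'
python3 -m inch '[{"translation":[0.0066,-0.0411,0],"dr":[0,0,0]},{"translation":[0.0066,-0.0411,0],"dr":[0,0,0]},{"translation":[0.0066,-0.0411,0],"dr":[0,0,0]},{"translation":[0.0066,-0.0411,0],"dr":[0,0,0]},{"translation":[0.0066,-0.0411,0],"dr":[0,0,0]},{"translation":[0.0066,-0.0411,0],"dr":[0,0,0]},{"translation":[0.0066,-0.0411,0],"dr":[0,0,0]},{"translation":[0.0066,-0.0411,0],"dr":[0,0,0]},{"translation":[0.0066,-0.0411,0],"dr":[0,0,0]},{"translation":[0.0066,-0.0411,0],"dr":[0,0,0]}]'
python3 - <<'E'
from rk import *
s=robot.read_state(); print("TCP rack",rack(s["position"]).round(1),s["ft_force"].round(1))
p,d=robot.grab_frame("side"); crop(p,270,100,420,240,4,"pics/s19.png")
E
```

```text
time_s: 19.88
position: [521.6, 65.6, 49.1]
eef_rot: [0.648, 0.762, 0.001, -0.0]
ft_force: [-1.4, 6.3, 2.2]
opening: 0.0
time_s: 20.72
position: [529.4, 16.2, 49.1]
eef_rot: [0.648, 0.762, 0.001, -0.0]
ft_force: [-2.0, 6.2, 2.7]
opening: -0.1
TCP rack [  0.9 119.4  37.1] [-2.   6.2  2.7]
```

View pics/s19.png

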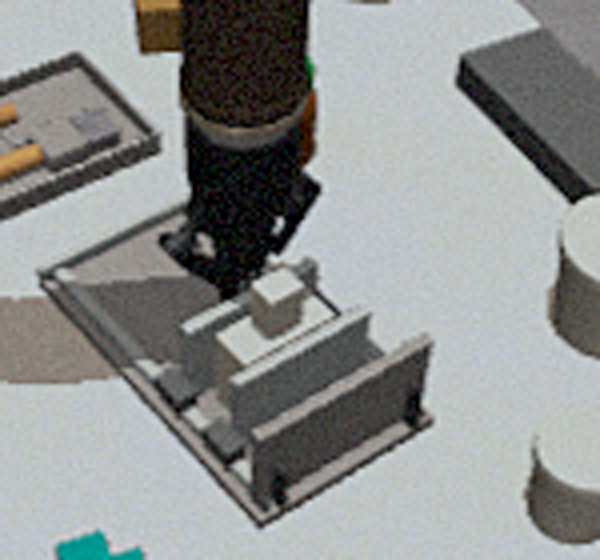

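```bash
python3 -m inch '[{"translation":[0.0026,-0.0165,0],"dr":[0,0,0]},{"translation":[0.0026,-0.0165,0],"dr":[0,0,0]},{"translation":[0.0026,-0.0165,0],"dr":[0,0,0]},{"translation":[0.0013,-0.0082,0],"dr":[0,0,0]},{"translation":[0.0013,-0.0082,0],"dr":[0,0,0]},{"translation":[0.0013,-0.0082,0],"dr":[0,0,0]}]'
cat > q.py <<'E'
from rk import *
s=robot.read_state(); f=s["ft_force"]; print("TCP rack",rack(s["position"]).round(2),"Fy",(f@Y).round(1),"fz",f[2].round(1),s["time_s"])
E
python3 q.py
python3 -m inch '[{"translation":[0.0007,-0.0041,0],"dr":[0,0,0]},{"translation":[0.0007,-0.0041,0],"dr":[0,0,0]}]' >/dev/null; python3 q.py
python3 -m inch '[{"translation":[0.0007,-0.0041,0],"dr":[0,0,0]},{"translation":[0,0,0],"dr":[0,0,0]}]'>/dev/null; python3 q.py
```

```text
time_s: 21.27
position: [530.7, 8.1, 49.0]
eef_rot: [0.648, 0.762, 0.001, -0.001]
ft_force: [-1.7, 7.7, 5.1]
opening: 0.3
TCP rack [  0.83 111.12  37.03] Fy 7.9 fz 5.1 21.2667
TCP rack [  0.83 110.15  37.02] Fy 8.5 fz 6.7 21.4333
TCP rack [  0.84 109.59  37.02] Fy 7.4 fz 4.8 21.6
```

```bash
python3 -m inch '[{"translation":[0.0007,-0.0041,0],"dr":[0,0,0]},{"translation":[0.0007,-0.0041,0],"dr":[0,0,0]}]' >/dev/null; python3 q.py
for i in 1; do python3 -m inch '[{"translation":[0.0007,-0.0041,0],"dr":[0,0,0]}]'>/dev/null; python3 q.py; done
python3 -m inch '[{"translation":[0.0007,-0.0041,0],"dr":[0,0,0]}]'>/dev/null; python3 q.py
python3 -m inch '[{"translation":[0.0007,-0.0041,0],"dr":[0,0,0]}]'>/dev/null; python3 q.py
```

```text
TCP rack [  0.85 108.77  37.03] Fy 8.0 fz 5.8 21.7667
TCP rack [  0.81 108.25  37.03] Fy 7.9 fz 5.1 21.85
TCP rack [  0.83 107.75  37.03] Fy 9.6 fz 4.6 21.9333
TCP rack [  0.79 107.26  37.02] Fy 8.1 fz 5.9 22.0167
```

```bash
python3 -m inch '[{"translation":[0.0004,-0.0021,0],"dr":[0,0,0]}]'>/dev/null; python3 q.py
python3 -m inch '[{"translation":[0.0003,-0.002,0],"dr":[0,0,0]}]'>/dev/null; python3 q.py
python3 -m inch '[{"translation":[0.0003,-0.002,0],"dr":[0,0,0]}]'>/dev/null; python3 q.py
```

```text
TCP rack [  0.83 106.95  37.03] Fy 7.3 fz 5.4 22.1
TCP rack [  0.8  106.79  37.02] Fy 9.7 fz 6.8 22.1833
TCP rack [  0.81 106.81  37.03] Fy 9.5 fz 6.5 22.2667
```

```bash
python3 -m inch '[{"translation":[0.0003,-0.002,0],"dr":[0,0,0]}]'>/dev/null; python3 q.py
python3 -m inch '[{"translation":[0.0003,-0.002,0],"dr":[0,0,0]}]'>/dev/null; python3 q.py
python3 -m inch '[{"translation":[0,0,0],"dr":[0,0,0]}]'>/dev/null; python3 q.py
```

```text
TCP rack [  0.82 106.76  37.04] Fy 9.7 fz 6.2 22.35
TCP rack [  0.81 106.79  37.05] Fy 10.5 fz 6.8 22.4333
TCP rack [  0.82 106.79  37.04] Fy 10.8 fz 6.8 22.5167
```

Stalled at 106.79, where 106.75 was predicted, with Fy at 10.8 N, below the level that would drag divider a. Hold, back off and measure.

```bash
python3 -m inch '[{"translation":[0,0,0],"dr":[0,0,0]},{"translation":[0,0,0],"dr":[0,0,0]},{"translation":[-0.0053,0.033,0],"dr":[0,0,0]},{"translation":[-0.0053,0.033,0],"dr":[0,0,0]},{"translation":[-0.0053,0.033,0],"dr":[0,0,0]},{"translation":[-0.0053,0.033,0],"dr":[0,0,0]},{"translation":[0,0,0.2],"dr":[0,0,0]},{"translation":[0,0,0.3],"dr":[0,0,0]},{"translation":[-0.01,0.06,0.3],"dr":[0,0,0]},{"translation":[-0.04,0.28,0],"dr":[0,0,0]},{"translation":[-0.04,0.28,0],"dr":[0,0,0]},{"translation":[-0.04,0.28,0],"dr":[0,0,0]},{"translation":[0,0,0],"dr":[0,0,0]},{"translation":[0,0,0],"dr":[0,0,0]}]'
cat > gaps.py <<'E'
from rk import *; import sys
dt=np.load(f"l{sys.argv[1]}.npz")["dt"];R=rack(cloud("top",dt))
for nm,xr,yr,zz in [("e-",(-70,-43),(-8,12),75),("e+",(43,70),(-8,12),75),("a-",(-58,-43),(35,57),75),("a+",(43,58),(35,57),75),("b-",(-58,-43),(81,103),75),("b+",(43,58),(81,103),75),("handle",(-30,30),(50,95),110)]:
    m=(R[...,0]>xr[0])&(R[...,0]<xr[1])&(R[...,1]>yr[0])&(R[...,1]<yr[1])&(abs(R[...,2]-zz)<8); P=R[m]
    if len(P): print(nm,len(P),P.mean(0).round(1))
E
python3 look.py 20; python3 gaps.py 20; python3 st.py
```

```text
time_s: 23.68
position: [512.5, 127.0, 143.9]
eef_rot: [0.647, 0.763, 0.0, -0.0]
ft_force: [-0.1, 0.2, 0.4]
opening: 0.1
plate px [324.9 188.8] 162 rack x [-73.  74.] y mean -0.1 z 75.0
plate px [302.7 192.8] 452 rack x [-56.  55.] y mean 68.8 z 72.9
handle [302.3 191.2] 84 [ -1.   68.7 110.2]
e- 30 [-56.6  -0.   74.6]
e+ 28 [56.8  0.2 75.4]
a- 16 [-50.2  45.8  74.1]
a+ 17 [50.  46.  74.6]
b- 14 [-50.8  91.7  74.7]
b+ 15 [50.1 91.9 74.8]
handle 82 [ -0.7  68.9 110.4]
23.7833 pos [513.  123.9 143.9] jaw ang 9.12 toolz [-0.e+00 -8.e-04 -1.e+00] f [-0.4 -0.8 -0.2] open 0.1 j [-0.75  0.36  0.53  1.94 -0.23  0.9   0.05]
```

View pics/s20.png

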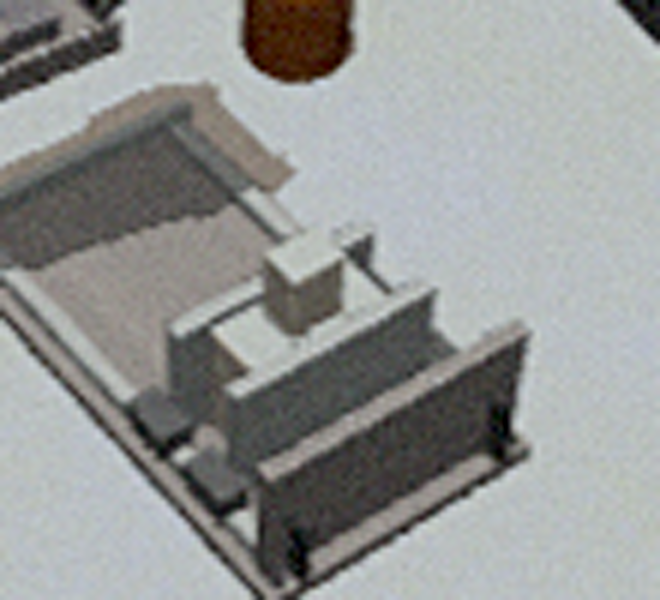

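Both gaps measure 45.9 mm centre to centre, and the handle is centred at 68.9. Now I regrip the block.

```bash
python3 -m inch '[{"translation":[0.038,-0.2643,0],"dr":[0,0,0]},{"translation":[0.038,-0.2643,0],"dr":[0,0,0]},{"translation":[0.038,-0.2643,0],"dr":[0,0,0]},{"translation":[0.038,-0.2643,0],"dr":[0,0,0]},{"translation":[0.038,-0.2643,0],"dr":[0,0,0]},{"translation":[0,0,0],"dr":[0,0,0]},{"translation":[0,0,0],"dr":[0,0,0]},{"translation":[0,0,-0.1],"dr":[0,0,0]},{"translation":[0,0,-0.2],"dr":[0,0,0]},{"translation":[0,0,-0.2],"dr":[0,0,0]},{"translation":[0,0,-0.083],"dr":[0,0,0]},{"translation":[0,0,0],"dr":[0,0,0]},{"translation":[0,0,0],"dr":[0,0,0]},{"translation":[0,0,0],"dr":[0,0,0]}]' -0.4; python3 q.py
python3 -m inch '[{"translation":[0,0,0],"dr":[0,0,0]},{"translation":[0,0,0],"dr":[0,0,0]},{"translation":[0,0,0],"dr":[0,0,0]},{"translation":[0,0,0],"dr":[0,0,0]},{"translation":[0,0,0],"dr":[0,0,0]},{"translation":[0,0,0],"dr":[0,0,0]}]' 1; python3 st.py
```

```text
time_s: 24.95
position: [536.4, -33.7, 74.8]
eef_rot: [0.648, 0.761, 0.0, 0.0]
ft_force: [0.2, -0.3, -0.3]
opening: 60.0
TCP rack [-0.12 68.95 62.81] Fy -0.3 fz -0.3 24.95
time_s: 25.45
position: [536.2, -33.8, 74.9]
eef_rot: [0.649, 0.761, 0.001, 0.0]
ft_force: [-2.3, -0.3, 6.5]
opening: 29.5
25.45 pos [536.2 -33.8  74.9] jaw ang 9.13 toolz [ 1.2e-03  6.0e-04 -1.0e+00] f [-2.3 -0.3  6.5] open 29.5 j [-0.42  0.48  0.52  1.98 -0.33  0.77  0.45]
```

```bash
python3 -m inch '[{"translation":[0,0,0.02],"dr":[0,0,0]},{"translation":[0,0,0.04],"dr":[0,0,0]},{"translation":[0,0,0.08],"dr":[0,0,0]},{"translation":[0,0,0.12],"dr":[0,0,0]},{"translation":[0,0,0.15],"dr":[0,0,0]},{"translation":[0,0,0.15],"dr":[0,0,0]},{"translation":[0,0,0.15],"dr":[0,0,0]},{"translation":[0,0,0.15],"dr":[0,0,0]},{"translation":[0,0,0.08],"dr":[0,0,0]},{"translation":[0,0,0],"dr":[0,0,0]}]'
python3 -m inch '[{"translation":[-0.03,-0.12,0],"dr":[0,0,0]},{"translation":[-0.065,-0.24,0],"dr":[0,0,0]},{"translation":[-0.065,-0.24,0],"dr":[0,0,0]},{"translation":[-0.065,-0.24,0],"dr":[0,0,0]},{"translation":[-0.065,-0.24,0],"dr":[0,0,0]},{"translation":[-0.065,-0.24,0],"dr":[0,0,0]},{"translation":[-0.065,-0.24,0],"dr":[0,0,0]},{"translation":[-0.065,-0.24,0],"dr":[0,0,0]},{"translation":[-0.065,-0.24,0],"dr":[0,0,0]},{"translation":[-0.065,-0.24,0],"dr":[0,0,0]},{"translation":[-0.057,-0.229,0],"dr":[0,0,0]},{"translation":[0,0,0],"dr":[0,0,0]},{"translation":[0,0,0],"dr":[0,0,0]},{"translation":[0,0,0],"dr":[0,0,0]}]'
python3 look.py 21; python3 gaps.py 21; python3 st.py
python3 - <<'E'
from h import *
z=np.load("l21.npz"); crop(z["p"],310,190,440,320,4.5,"pics/s21b.png")
E
```

```text
time_s: 26.28
position: [537.0, -34.0, 189.3]
eef_rot: [0.649, 0.761, 0.002, 0.001]
ft_force: [1.1, -0.1, -2.2]
opening: 29.2
time_s: 27.45
position: [454.9, -334.2, 185.9]
eef_rot: [0.649, 0.761, 0.0, -0.001]
ft_force: [0.4, 1.2, -2.6]
opening: 29.2
plate px [324.9 188.8] 162 rack x [-73.  74.] y mean -0.1 z 74.9
plate px [310.1 191.2] 123 rack x [-56.  57.] y mean 45.9 z 75.3
plate px [295.3 193.9] 128 rack x [-57.  55.] y mean 91.7 z 74.8
e- 30 [-56.6  -0.   74.7]
e+ 28 [56.8  0.2 75. ]
a- 15 [-49.8  45.6  75.3]
a+ 17 [49.8 46.  75.3]
b- 16 [-51.2  91.6  74.4]
b+ 16 [49.6 91.9 75.2]
27.55 pos [ 455.6 -333.5  186.2] jaw ang 9.25 toolz [-7.0e-04  1.1e-03 -1.0e+00] f [ 0.4  0.3 -1.8] open 29.2 j [ 0.03  0.39  0.67  1.82 -0.28  1.03  0.98]
```

View pics/s21b.png

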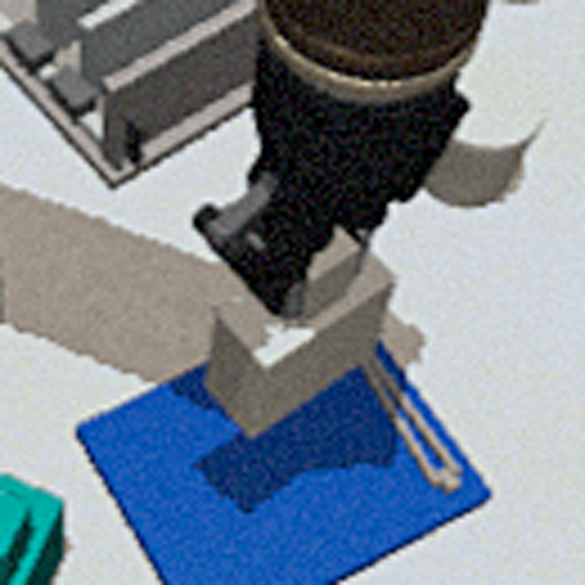

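Gaps hold at 45.9 and 45.8 mm with the block out. Block is upright over the board; lowering and releasing.

```bash
python3 -m inch '[{"translation":[0,0,-0.1],"dr":[0,0,0]},{"translation":[0,0,-0.2],"dr":[0,0,0]},{"translation":[0,0,-0.2],"dr":[0,0,0]},{"translation":[0,0,-0.2],"dr":[0,0,0]},{"translation":[0,0,-0.1],"dr":[0,0,0]},{"translation":[0,0,-0.06],"dr":[0,0,0]},{"translation":[0,0,-0.04],"dr":[0,0,0]},{"translation":[0,0,-0.02],"dr":[0,0,0]},{"translation":[0,0,-0.01],"dr":[0,0,0]},{"translation":[0,0,0],"dr":[0,0,0]},{"translation":[0,0,0],"dr":[0,0,0]}]'; python3 st.py
```

```text
time_s: 28.47
position: [455.6, -335.3, 76.1]
eef_rot: [0.649, 0.761, 0.0, 0.001]
ft_force: [-0.4, -0.1, -1.8]
opening: 29.5
28.4667 pos [ 455.6 -335.3   76.1] jaw ang 9.14 toolz [ 1.3e-03 -5.0e-04 -1.0e+00] f [-0.4 -0.1 -1.8] open 29.5 j [ 0.11  0.53  0.59  1.91 -0.4   0.81  1.08]
```

```bash
python3 -m inch '[{"translation":[0,0,-0.007],"dr":[0,0,0]},{"translation":[0,0,-0.005],"dr":[0,0,0]},{"translation":[0,0,0],"dr":[0,0,0]},{"translation":[0,0,0],"dr":[0,0,0]}]'; python3 st.py
python3 -m inch '[{"translation":[0,0,0],"dr":[0,0,0]},{"translation":[0,0,0],"dr":[0,0,0]},{"translation":[0,0,0],"dr":[0,0,0]},{"translation":[0,0,0],"dr":[0,0,0]},{"translation":[0,0,0.08],"dr":[0,0,0]},{"translation":[0,0,0.2],"dr":[0,0,0]},{"translation":[0,0,0.3],"dr":[0,0,0]},{"translation":[0,0,0.3],"dr":[0,0,0]},{"translation":[-0.05,0.28,0],"dr":[0,0,0]},{"translation":[-0.05,0.28,0],"dr":[0,0,0]},{"translation":[-0.05,0.28,0],"dr":[0,0,0]},{"translation":[-0.05,0.28,0],"dr":[0,0,0]},{"translation":[0,0,0],"dr":[0,0,0]},{"translation":[0,0,0],"dr":[0,0,0]}]' -0.4
python3 look.py 22; python3 gaps.py 22; python3 st.py
python3 - <<'E'
from h import *
import meas
z=np.load("l22.npz"); crop(z["p"],200,90,450,340,2.4,"pics/s22b.png"); crop(z["pt"],160,90,460,290,2.6,"pics/t22b.png"); meas.run(z["dt"])
E
```

```text
time_s: 28.8
position: [455.6, -335.4, 74.9]
eef_rot: [0.649, 0.761, 0.0, 0.001]
ft_force: [-1.9, 1.3, 5.3]
opening: 29.4
28.8 pos [ 455.6 -335.4   74.9] jaw ang 9.13 toolz [ 1.5e-03 -4.0e-04 -1.0e+00] f [-1.9  1.3  5.3] open 29.4 j [ 0.11  0.53  0.59  1.91 -0.4   0.81  1.08]
time_s: 29.97
position: [431.4, -198.6, 180.1]
eef_rot: [0.647, 0.762, 0.001, 0.0]
ft_force: [0.7, -0.8, -0.2]
opening: 59.8
plate px [324.9 188.8] 163 rack x [-73.  73.] y mean -0.1 z 74.7
plate px [310.1 191.2] 123 rack x [-56.  56.] y mean 45.9 z 75.2
plate px [295.3 193.9] 127 rack x [-57.  55.] y mean 91.7 z 74.7
e- 30 [-56.6  -0.   74.3]
e+ 28 [55.9  0.1 74.4]
a- 15 [-49.8  45.6  75.2]
a+ 16 [50.2 46.3 75.3]
b- 16 [-51.3  91.5  75.8]
b+ 15 [50.2 91.9 74.4]
30.0667 pos [ 431.5 -201.2  180.1] jaw ang 9.14 toolz [ 1.3e-03 -5.0e-04 -1.0e+00] f [ 0.  -0.6 -0.6] open 60.0 j [-0.25  0.22  0.68  2.03 -0.17  0.95  0.68]
plates [324.9 188.8] 163 mean [ 546.7 -102.    86.7] ctr [ 546.7 -102. ] ang 9.06 len 148.8 perp sd 2.9
plates [310.1 191.2] 123 mean [539.9 -56.5  87.2] ctr [539.6 -56.6] ang 8.97 len 115.6 perp sd 2.9
plates [295.3 193.9] 127 mean [532.2 -11.4  86.7] ctr [532.3 -11.3] ang 9.17 len 113.9 perp sd 3.0
board [405.  193.9] 249 [ 536.1 -363.2   12.8] (array([ 530.3, -347.4]), array([104.7,  52.9]), 88.36)
board [413.4 234.9] 154 [ 403.1 -386.1   12. ] (array([ 410.4, -394.1]), array([36.3, 89.8]), 64.24)
```

View pics/s22b.png

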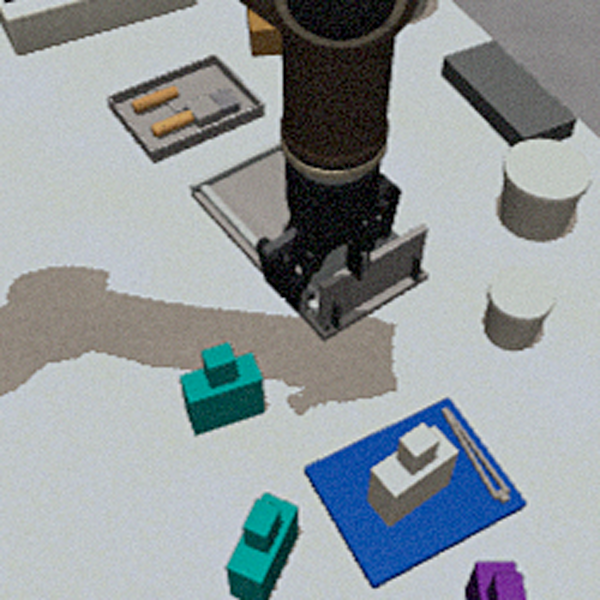

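View pics/t22b.png

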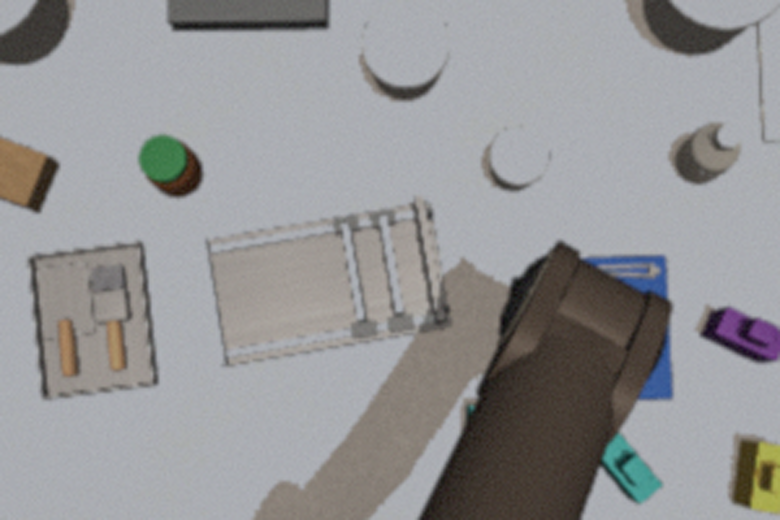

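Run:
```python
from h import *
z=np.load("l22.npz");C=cloud("side",z["d"]);m=(abs(C[...,0]-455)<60)&(abs(C[...,1]+335)<50)
for lo,hi in((76,88),(116,128)):
    P=C[m&(C[...,2]>lo)&(C[...,2]<hi)]; print(len(P),P.mean(0).round(1))
print(robot.sign_off())
```

```text
341 [ 450.8 -341.9   81.7]
151 [ 456.7 -337.7  121.5]
the job is handed in; nothing more can be done
None
```

Both dividers are set one block apart, the spacer is back upright on the cutting board, and the job is handed in at about 30 s. The sign-off gave no verdict, so this rests on my own checks.

**How it was set:** I stood the block in the first gap and pushed divider a until it stalled at about 13 N. I then stepped the block over and pushed divider b until it stalled at 10.8 N. That was below the force that would drag divider a, and within 0.1 mm of where I expected the stall.

**Gaps after the block was lifted out:**

| Plate centres | Measured | Target |
|---|---|---|
| End plate to divider a | about 45.9 mm | 46 mm |
| Divider a to divider b | about 45.8 mm | 46 mm |

The camera calibration is good to about 2 mm, so those tenths are not certain.

**Spacer:** its body top is at z≈82 mm and its handle top at 121.5 mm, so it stands flat and upright. It is about 10 mm from the board's centre.

**Bystanders and arm:** the forceps, jar, small tub and tray tools look undisturbed in the last pictures; I compared them by eye and did not measure them. The gripper was clear of everything at hand-in.

**What disagreed:** the fingertips sat about 42 mm higher relative to the reported TCP than the tool description says. My first close missed above the handle without touching it, so I used the camera-measured offset from then on.

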